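# Empty the belt printer's catch tray and set it going again

### The arm

A 7-joint arm with a two-finger parallel gripper is mounted at the origin on the work surface. World frame = base frame: x ahead of the robot, y to its left, z up, the work surface at z = 0. Lengths are in mm, angles in rad, forces in N, time in s.
With the tool pointing down it reaches from about 375 to 925 mm from the base axis. Payload 3.1 kg.
Tool frame: the origin (TCP) lies at the very end of the fingers, on their centre line; the grasp point (between the pads) lies 19 mm behind it; z points along the fingers, y is the line along which they close (so a half turn about z gives the same grasp; the last joint's range is limited). The gripper opens to 85 mm and grips with 20 to 120 N. Pads are 22 mm wide; open, the fingers measure 114 mm over their backs; the gripper's body (76 mm by 85 mm) begins 54 mm behind the grasp point. The pads swing forward as they close: fully open they stand 13 mm farther back than shut.
Start: joints at [1.1, 0.383, 0.044, 1.598, -0.018, 1.161, -0.05], TCP at [236.765, -605.347, 231.269] pointing down, gripper open.
Joint ranges: [-2.61, 2.61], [-0.41, 2.15], [-1.48, 1.57], [0, 2.5], [-1.57, 4.71], [0.05, 1.97], [-2.85, 2.85]. Speed limits (rad/s): [2.79, 2.79, 3.14, 3.14, 3.14, 3.14, 3.14].

### API

Orientations are given as a 3x3 rotation matrix whose columns are the frame's x, y, z axes.
In Python, from bench import get_obs, capture, camera_info, finish_job gives the robot as it stands. The module is installed in compiled form; this text tells all that it offers.
- The arm moves only by the tool carry_out, never from a script. Its argument "steps" is a list of rows, each an object of numbers: "x", "y", "z": the shift along the tool's x, y, z in mm; "turn": the turn about the tool's z in rad; "gripper": the opening, from 0 (shut) to 1 (fully open). A call has 1 to 12 rows; each row shifts and turns the commanded pose from where the row before left it, along the tool's axes as they then stand; what a row does not reach is not made up. A row lasts 1/12 s, in which the tool goes at most 41.7 mm and 7.16 degrees, less where a joint would pass 70% of its speed; a pose out of reach is approached as far as the arm can. A call is refused whole if a number of a shift passes 41.7 or a number of a turn 0.125, either way. A call with a gripper value outside its range is refused whole. The fingers move at their own pace and stop on an object; "grip_force" is the grip in N (left out, the last holds). Time passes only in rows, so rows that do not move let the fingers close. It gives the time, the measured TCP pose, the force, the opening and the grip force at its end, in the units of the state.
- get_obs(): the state, without advancing time (a new reading comes with each control period).
- capture(name): name is "side" or "top" or "wrist"; returns (picture, depth): 420x560x3 uint8, blue, green, red; 420x560 float32, mm along the optical axis (not along the pixel's ray), 0 where there is no reading.
- camera_info(name): a dict with "intrinsics" (3x3 intrinsics, pixels), "dist_coeffs" ([k1, k2, p1, p2, k3] as OpenCV has them; the pictures are not rectified), "R" (3x3) and "t" (3): a world point X has camera coordinates R X + t. Camera axes: x right, y down, z forward; pixel columns grow to the right and rows downward; lengths in mm; the calibration is good to about 2 mm. A picture is of the moment at which its call begins: read the wrist's pose just before it. camera_info takes no time and is no camera call; for the wrist camera it gives the pose at the moment of the call.
- finish_job(): hands the job in; it is judged then, once.
The state is a dict: "time": time; "joints": joint angles; "joint_velocities": joint speeds; "effort": joint torques, N m; "tcp_pos": TCP position; "tool_rot": TCP orientation; "force": force on the tool from outside, world axes, zero at the start; "ft_torque": the same for the moment, N m; "finger_gap": finger opening in mm; "grip_force": force on a finger pad.
Only numpy, scipy, OpenCV 4.12 (cv2) and the standard library are available. Lean on these libraries where they do the work, as an engineer would, in place of code of your own. Each camera call takes 0.05 s, during which the arm holds its last target. There are 200 camera calls.

### The job

The belt printer on the bar counter has finished a run of parts for the games room. Swing its lamp arm off the catch tray all the way to the far stop, then sort every printed part from the tray into the blue tote: the long cue clips in the wide bay, the short ball stops in the narrow bay. When the tray is empty, swing the lamp arm back over the tray to its stop, then press the printer's start button fully in; do not disturb the mug or the tape roll.

Things in the scene. Friction and masses are not known exactly. Their poses are not given: they have to be found in the camera images.
- printer: belt printer (black, 0.4 m) and its dark catch tray, one fixed unit; origin on the table under the tray's middle. Tray 330 mm square outside, a low rim 5 mm thick, 10 mm tall, floor top at 5 mm. Printer on the -y side: sloping chute from 190 mm, base from 260 mm off the tray's middle. Lamp post 22 mm thick at x +250, y +130 mm; start button at x +30, y +215 mm.
- lamp (a joint): hinge of the lamp arm on its upright post, rad: 0 = stop with the lamp over the tray's middle, 1.2 = stop with the lamp swung clear, between tray and tote. It grows clockwise seen from above. A stiff hinge: it stays where left and takes about 1 to 2 N at the grip to turn.
- lamp_grip (a point): point on the steel grip pin that stands up from the lamp head (pin 22 mm thick, from 148 to 200 mm above the table; this point is at 178 mm). The lamp head is a disc 90 mm wide, 128 to 148 mm above the table; the arm, 22 mm wide, runs level at 128 to 142 mm from the head to the post, 250 mm away.
- lamp_hinge (a point): point on the lamp arm's upright hinge axis, at the height of lamp_grip (178 mm)
- start (a joint): travel of the round grey start button, m: 0 = out, 0.006 = fully in; pressed downward, spring returns it; fully down takes 5 N
- start_top (a point): middle of the top face of the start button, 40 mm wide, facing up, in a low black housing beside the tray
- tote: blue open tote, loose, 1.2 kg, 310 mm along its x, 270 mm along its y, 60 mm tall, walls 5 mm, floor top 5 mm above its underside; origin at the middle of its underside. A wall across it (5 mm thick, its top 55 mm above the underside) at x +32 mm makes two bays.
- wide_bay (a point): middle of the floor of the tote's wide bay, for cue clips: 180 mm along the tote's x, 260 mm along its y; axes as the tote's
- narrow_bay (a point): middle of the floor of the tote's narrow bay, for ball stops: 115 mm along the tote's x, 260 mm along its y; axes as the tote's
- mug: white mug, 84 mm wide, 95 mm tall, loose; leave alone
- tape: roll of brown tape lying flat, 80 mm wide, 25 mm tall, loose; leave alone
- clip0: white printed cue clip, a comb-like bar 120 x 36 x 30 mm (its x, y, z) with two 25 mm wide slots across its top, 40 mm of full height between them; origin at its middle; about 70 g; starts lying in the tray with its slots up; may be absent
- clip1: white printed cue clip, a comb-like bar 120 x 36 x 30 mm (its x, y, z) with two 25 mm wide slots across its top, 40 mm of full height between them; origin at its middle; about 70 g; starts lying in the tray with its slots up; may be absent
- clip2: white printed cue clip, a comb-like bar 120 x 36 x 30 mm (its x, y, z) with two 25 mm wide slots across its top, 40 mm of full height between them; origin at its middle; about 70 g; starts lying in the tray with its slots up; may be absent
- stop0: white printed ball stop, 70 x 44 x 38 mm (its x, y, z): a plate 16 mm thick with a block 34 mm long, 22 mm high across its middle; origin at the middle of the whole; about 60 g; starts lying in the tray with the block up; may be absent
- stop1: white printed ball stop, 70 x 44 x 38 mm (its x, y, z): a plate 16 mm thick with a block 34 mm long, 22 mm high across its middle; origin at the middle of the whole; about 60 g; starts lying in the tray with the block up; may be absent
- stop2: white printed ball stop, 70 x 44 x 38 mm (its x, y, z): a plate 16 mm thick with a block 34 mm long, 22 mm high across its middle; origin at the middle of the whole; about 60 g; starts lying in the tray with the block up; may be absent
Things that resemble listed ones, but are neither listed nor needed, are in the scene too. What is shaped like the clip2 but brown or purple is not meant.

How it is judged:
By the outcome, as a careful person would: the job done as asked, in the order asked, and still so for the second after the job is handed in, with the robot touching nothing.
Of clip0, clip1, clip2, stop0, stop1, stop2 only 3 to 5 are there at a start; the rules pass over those that are not, and their reading is None.
At some moment in a run one of clip0, clip1, clip2, stop0, stop1, stop2 may be knocked a few centimetres aside while the robot is not near it.
Once in a run the grip may slacken for a moment while it holds something.
It also fails if it takes over 210 s, if anything falls off the work surface, if the arm or the gripper's body presses on something with over 40 N, if the wrist force passes 120 N, or if a joint passes its speed limit or range.

## Working session

There is one attempt and no reset: what is moved stays moved. The work goes in short steps, Python scripts to look and compute and a tool call to move; the robot and the scene stay as the last step left them, time stands still between calls to the robot, and variables do not carry over. Pictures are saved under pics/ and viewed, at most 14 in all, crops included, and the job is handed in when it is done.

Besides the shell and the picture viewer there is one more tool, called as name([rows], argument=value, ...), one row to a line, values as JSON. carry_out: Moves the arm, as the interface text tells. Its arguments: {"type":"object","properties":{"steps":{"type":"array","items":{"type":"object","properties":{"x":{"type":"number"},"y":{"type":"number"},"z":{"type":"number"},"turn":{"type":"number"},"gripper":{"type":"number"}}}},"grip_force":{"type":"number"}},"required":["steps"]}

```bash
mkdir -p pics
cat > h.py <<'E'
import numpy as np, cv2
from bench import *
def shot(n,f):
    p,d=capture(n); cv2.imwrite('pics/'+f+'.png',p); np.save('pics/'+f+'.npy',d); return p,d
def cam(n):
    c=camera_info(n); return np.array(c['intrinsics'],float),np.array(c['dist_coeffs'],float),np.array(c['R'],float),np.array(c['t'],float).ravel()
def ray(c,uv,z):
    K,D,R,t=c; q=cv2.undistortPoints(np.array(uv,float).reshape(-1,1,2),K,D).reshape(-1,2)
    d=np.c_[q,np.ones(len(q))]@R; o=-R.T@t
    return o+d*((z-o[2])/d[:,2])[:,None]
def cloud(c,d):
    K,D,R,t=c; v,u=np.mgrid[:d.shape[0],:d.shape[1]]
    q=cv2.undistortPoints(np.stack([u,v],-1).reshape(-1,1,2).astype(float),K,D).reshape(-1,2)
    X=np.c_[q,np.ones(len(q))]*d.reshape(-1,1)
    P=((X-t)@R).reshape(*d.shape,3); P[d==0]=np.nan; return P
def proj(c,X):
    K,D,R,t=c; return cv2.projectPoints(np.array(X,float).reshape(-1,3),cv2.Rodrigues(R)[0],t,K,D)[0].reshape(-1,2)
E
python3 - <<'E'
from h import *
o=get_obs(); print(o['time'],o['tcp_pos'],np.round(o['tool_rot'],3).tolist(),o['finger_gap'])
for n in('top','side'):
    shot(n,n+'0'); c=cam(n); print(n,np.round(-c[2].T@c[3]),np.round(c[2],2).tolist())
E
```

```text
0.0 [ 236.39588062 -604.45706301  229.87668957] [[0.931, 0.364, -0.001], [0.364, -0.931, 0.002], [-0.0, -0.003, -1.0]] 85.82711948492936
top [ 429.  -14. 1147.] [[0.02, -1.0, 0.0], [-1.0, -0.02, -0.07], [0.07, -0.0, -1.0]]
side [ 375.  898. 1162.] [[-0.99, -0.12, -0.01], [-0.09, 0.74, -0.67], [0.09, -0.67, -0.74]]
```

View pics/top0.png

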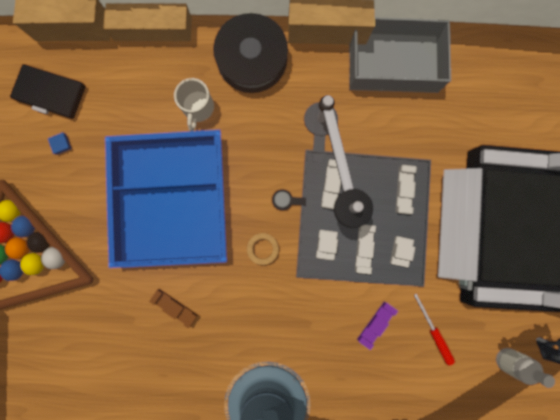

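View pics/side0.png

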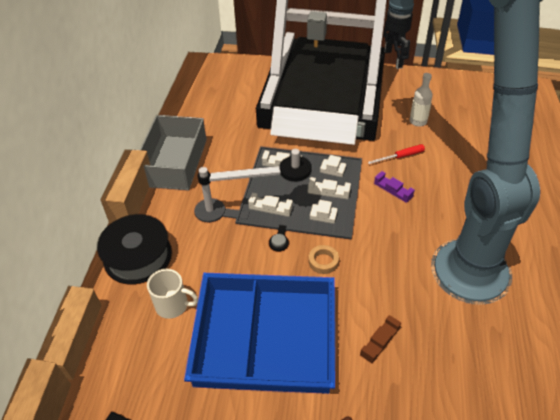

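The top view shows the tray at (365,218). White clips are at (331,184), (407,188) and (366,250), and white stops at (327,244) and (403,251). The lamp pin is at (357,207), the button at (283,200) and the tote at (166,200). The purple bar at (378,325) and the brown one at (174,307) are off the tray and the wrong colour, so I'll leave them alone.

```bash
cat >> h.py <<'E'
def rect(pts):
    r=cv2.minAreaRect(np.array(pts,np.float32)); b=cv2.boxPoints(r); e=b[1]-b[0]; f=b[2]-b[1]
    L=e if np.hypot(*e)>np.hypot(*f) else f
    return np.round(r[0],1),round(max(r[1])),round(min(r[1])),round(float((np.arctan2(L[1],L[0])+np.pi/2)%np.pi-np.pi/2),3)
def parts(c,p,d,zr=(12,70),hull=None):
    P=cloud(c,d); h=cv2.cvtColor(p,cv2.COLOR_BGR2HSV)
    m=((h[...,1]<75)&(h[...,2]>110)&(P[...,2]>zr[0])&(P[...,2]<zr[1])).astype(np.uint8)
    m=cv2.morphologyEx(m,cv2.MORPH_CLOSE,np.ones((3,3)))
    n,l,s,ce=cv2.connectedComponentsWithStats(m)
    for i in range(1,n):
        if s[i,4]>60:
            q=P[l==i]; q=q[np.isfinite(q[:,2])]
            print('px',np.round(ce[i]),'n',s[i,4],'z',np.round(np.percentile(q[:,2],[5,50,95])),*rect(q[:,:2]))
E
python3 - <<'E'
from h import *
c=cam('top'); p=cv2.imread('pics/top0.png'); d=np.load('pics/top0.npy'); P=cloud(c,d)
parts(c,p,d)
h=cv2.cvtColor(p,cv2.COLOR_BGR2HSV)
m=(h[...,0]>100)&(h[...,0]<125)&(h[...,1]>150)
m[:,:100]=0;m[:,240:]=0
# tote rim
for zlo,zhi in((50,70),):
    q=P[m&(P[...,2]>zlo)&(P[...,2]<zhi)]; print('tote',rect(q[:,:2]),np.median(q[:,2]),len(q))
t=(h[...,2]<90)&(h[...,1]<90)&(abs(P[...,2]-8)<15); t[:,:295]=0;t[:,440:]=0;t[:140]=0;t[295:]=0
cn=max(cv2.findContours(cv2.morphologyEx(t.astype(np.uint8),cv2.MORPH_OPEN,np.ones((7,7))),0,1)[0],key=cv2.contourArea).reshape(-1,2)
print('tray',rect(ray(c,cn,10)[:,:2]))
k=P[190:225,335:380]; q=k[(k[...,2]>180)&(k[...,2]<225)]; print('pin',q.mean(0),len(q), 'head',np.median(k[...,2]))
print('post/pin/button by px',ray(c,[[357,207]],200),ray(c,[[328,102]],200),P[200,283],P[102,328])
E
```

```text
px [193. 124.] n 64 z [23. 31. 68.] [705.9 202.1] 42 14 0.118
px [331. 184.] n 616 z [16. 32. 37.] [ 565.  -153.3] 120 36 -0.141
px [405. 189.] n 697 z [15. 31. 37.] [ 554.9 -343.3] 118 37 -0.071
px [450. 223.] n 1872 z [43. 58. 70.] [ 469.7 -448.2] 270 41 -0.061
px [282. 199.] n 169 z [19. 21. 25.] [523.8 -27.3] 36 35 -0.312
px [365. 249.] n 718 z [16. 32. 37.] [ 402.3 -241.8] 120 41 -0.086
px [326. 244.] n 513 z [17. 24. 45.] [ 410.9 -143.5] 70 47 -0.116
px [402. 251.] n 520 z [17. 24. 45.] [ 396.2 -339.7] 71 52 -0.192
px [ 52. 258.] n 334 z [37. 49. 56.] [361.4 549.2] 52 47 0.341
px [425. 313.] n 83 z [12. 15. 18.] [ 243.6 -396.6] 97 6 0.48
px [504. 360.] n 199 z [16. 44. 66.] [ 126.7 -594.7] 43 14 -0.166
px [261. 387.] n 864 z [ 8. 13. 17.] [41.3 13.2] 188 102 -1.231
tote (array([517. , 262.7]), 323, 285, 0.076) 58.075653756717315 2585
tray (array([ 477.8, -306.4]), 322, 192, -0.053)
pin [ 497.06378311 -186.97369813  197.41207145] 96 head nan
post/pin/button by px [[ 494.85752959 -186.84818522  200.        ]] [[ 722.9225237  -121.87061282  200.        ]] [520.91980871 -30.66698111  22.26034209] [ 733.94552648 -125.91003407  164.42956696]
```

```bash
cat >> h.py <<'E'
def go(*wp,step=28):
    "world waypoints (x,y,z[,yaw of tool x]) -> tool-axis rows; turns listed first"
    o=get_obs(); R=o['tool_rot']; p=np.array(o['tcp_pos']); y=np.arctan2(R[1][0],R[0][0])
    print('t %.1f'%o['time'],'at',np.round(p,1),'yaw %.3f'%y,'gap %.1f'%o['finger_gap'],'j7 %.2f'%o['joints'][6],'F',np.round(o['force'],1))
    for w in wp:
        w=list(w)
        if len(w)>3:
            t=(y-w[3]+np.pi/2)%np.pi-np.pi/2   # half turn equivalent
            n=int(np.ceil(abs(t)/.11)); y-=t
            if n: print(' turn total %.3f : %d rows of %.4f'%(t,n,t/n))
        D=np.array(w[:3])-p; c,s=np.cos(y),np.sin(y)
        v=np.array([D@[c,s,0],D@[s,-c,0],-D[2]]); n=max(1,int(np.ceil(np.linalg.norm(v)/step)))
        print(' to',np.round(w,2),'shift',np.round(v,1),':',n,'rows of',np.round(v/n,1)); p=np.array(w[:3])
E
python3 - <<'E'
from h import *
go((497,-187,232,.243),(497,-187,166))
E
```

```text
t 0.1 at [ 236.4 -604.5  230. ] yaw 0.373 gap 85.2 j7 -0.05 F [-0.1 -0.2  0.3]
 turn total 0.130 : 2 rows of 0.0649
 to [ 4.97e+02 -1.87e+02  2.32e+02  2.40e-01] shift [ 353.4 -342.6   -2. ] : 18 rows of [ 19.6 -19.   -0.1]
 to [ 497 -187  166] shift [ 0.  0. 66.] : 3 rows of [ 0.  0. 22.]
```

carry_out([
  {"turn": 0.065},
  {"turn": 0.065},
  {"x": 19.6, "y": -19, "z": -1},
  {"x": 19.6, "y": -19, "z": -1},
  {"x": 19.6, "y": -19},
  {"x": 19.6, "y": -19},
  {"x": 19.6, "y": -19},
  {"x": 19.6, "y": -19},
  {"x": 19.6, "y": -19},
  {"x": 19.6, "y": -19},
  {"x": 19.6, "y": -19},
  {"x": 19.6, "y": -19},
])

```text
validation failed for argument at $.st...
```

carry_out([
  {"x": 19.6, "y": -19},
  {"x": 19.6, "y": -19},
  {"x": 19.6, "y": -19},
  {"x": 19.6, "y": -19},
  {"x": 19.6, "y": -19},
  {"x": 19.6, "y": -19},
  {"x": 19.6, "y": -19},
  {"x": 19.6, "y": -19},
  {},
  {},
  {},
])

```text
validation failed for argument at $.st...
```

Run:
```python
from h import *
p,d=shot('side','s1');shot('wrist','w1')
c=cam('side');P=cloud(c,d)
# pin triangulation from wrist: bright top
go((497,-187,166,.243))
cw=cam('wrist'); print(proj(cw,[[497,-187,200],[497,-187,148]]))
```

```text
t 0.2 at [ 236.5 -604.8  230.4] yaw 0.373 gap 85.1 j7 -0.05 F [ 1.2 -0.1  0.1]
 turn total 0.130 : 2 rows of 0.0649
 to [ 4.97e+02 -1.87e+02  1.66e+02  2.40e-01] shift [ 353.4 -342.9   64.4] : 18 rows of [ 19.6 -19.    3.6]
[[2218.80236238 2557.67501096]
 [ 141.05214444   35.03998831]]
```

View pics/w1.png

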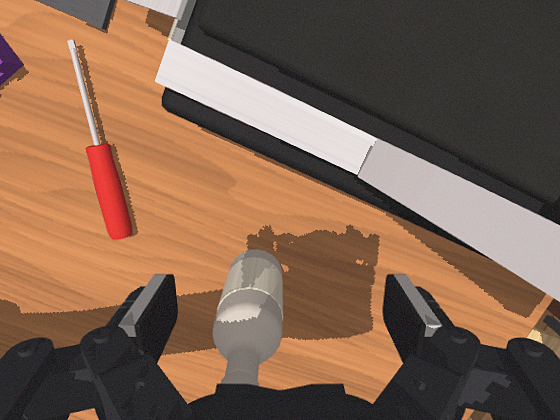

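The arm did not move, so the wrist view still shows the start: the bottle at (248,300), the screwdriver at (100,150) and the printer at upper right. I'll resend the move with every field filled in.

carry_out([
  {"x": 0, "y": 0, "z": 0, "turn": 0.065, "gripper": 1},
  {"x": 0, "y": 0, "z": 0, "turn": 0.065, "gripper": 1},
  {"x": 19.6, "y": -19, "z": -1, "turn": 0, "gripper": 1},
  {"x": 19.6, "y": -19, "z": -1, "turn": 0, "gripper": 1},
  {"x": 19.6, "y": -19, "z": 0, "turn": 0, "gripper": 1},
  {"x": 19.6, "y": -19, "z": 0, "turn": 0, "gripper": 1},
  {"x": 19.6, "y": -19, "z": 0, "turn": 0, "gripper": 1},
  {"x": 19.6, "y": -19, "z": 0, "turn": 0, "gripper": 1},
  {"x": 19.6, "y": -19, "z": 0, "turn": 0, "gripper": 1},
  {"x": 19.6, "y": -19, "z": 0, "turn": 0, "gripper": 1},
  {"x": 19.6, "y": -19, "z": 0, "turn": 0, "gripper": 1},
  {"x": 19.6, "y": -19, "z": 0, "turn": 0, "gripper": 1},
])

```text
time: 1.2
tcp_pos: [381.7, -372.5, 233.2]
tool_rot: [[0.971, 0.24, -0.0], [0.24, -0.971, 0.0], [-0.0, -0.0, -1.0]]
force: [-0.8, -0.9, -0.2]
finger_gap: 85.2
grip_force: 0.0
```

carry_out([
  {"x": 19.6, "y": -19, "z": 0, "turn": 0},
])

```text
validation failed for argument at $.st...
```

carry_out([
  {"x": 19.6, "y": -19, "z": 0, "turn": 0, "gripper": 1},
  {"x": 19.6, "y": -19, "z": 0, "turn": 0, "gripper": 1},
  {"x": 19.6, "y": -19, "z": 0, "turn": 0, "gripper": 1},
  {"x": 19.6, "y": -19, "z": 0, "turn": 0, "gripper": 1},
  {"x": 0, "y": 0, "z": 0, "turn": 0, "gripper": 1},
  {"x": 0, "y": 0, "z": 0, "turn": 0, "gripper": 1},
  {"x": 0, "y": 0, "z": 0, "turn": 0, "gripper": 1},
])

```text
time: 1.78
tcp_pos: [438.6, -281.7, 233.1]
tool_rot: [[0.971, 0.24, -0.001], [0.24, -0.971, -0.001], [-0.001, 0.0, -1.0]]
force: [0.1, -1.4, -0.7]
finger_gap: 85.5
grip_force: 0.0
```

Run:
```python
from h import *
go((497,-187,232,.243),(497,-187,166))
```

```text
t 1.8 at [ 438.6 -281.7  233.1] yaw 0.243 gap 85.5 j7 -0.86 F [ 0.1 -1.4 -0.7]
 turn total -0.000 : 1 rows of -0.0003
 to [ 4.97e+02 -1.87e+02  2.32e+02  2.40e-01] shift [ 79.5 -77.9   1.1] : 4 rows of [ 19.9 -19.5   0.3]
 to [ 497 -187  166] shift [ 0.  0. 66.] : 3 rows of [ 0.  0. 22.]
```

carry_out([
  {"x": 20, "y": -19.5, "z": 0, "turn": 0, "gripper": 1},
  {"x": 20, "y": -19.5, "z": 0, "turn": 0, "gripper": 1},
  {"x": 20, "y": -19.5, "z": 0, "turn": 0, "gripper": 1},
  {"x": 19.5, "y": -19.5, "z": 0, "turn": 0, "gripper": 1},
  {"x": 0, "y": 0, "z": 0, "turn": 0, "gripper": 1},
  {"x": 0, "y": 0, "z": 22, "turn": 0, "gripper": 1},
  {"x": 0, "y": 0, "z": 22, "turn": 0, "gripper": 1},
  {"x": 0, "y": 0, "z": 22, "turn": 0, "gripper": 1},
  {"x": 0, "y": 0, "z": 0, "turn": 0, "gripper": 1},
  {"x": 0, "y": 0, "z": 0, "turn": 0, "gripper": 1},
])

```text
time: 2.62
tcp_pos: [495.7, -187.7, 166.0]
tool_rot: [[0.971, 0.238, -0.004], [0.238, -0.971, 0.001], [-0.003, -0.002, -1.0]]
force: [0.5, 0.8, -0.0]
finger_gap: 85.5
grip_force: 0.0
```

carry_out([
  {"x": 0, "y": 0, "z": 0, "turn": 0, "gripper": 0},
  {"x": 0, "y": 0, "z": 0, "turn": 0, "gripper": 0},
  {"x": 0, "y": 0, "z": 0, "turn": 0, "gripper": 0},
  {"x": 0, "y": 0, "z": 0, "turn": 0, "gripper": 0},
  {"x": 0, "y": 0, "z": 0, "turn": 0, "gripper": 0},
  {"x": 0, "y": 0, "z": 0, "turn": 0, "gripper": 0},
  {"x": 0, "y": 0, "z": 0, "turn": 0, "gripper": 0},
  {"x": 0, "y": 0, "z": 0, "turn": 0, "gripper": 0},
  {"x": 0, "y": 0, "z": 0, "turn": 0, "gripper": 0},
  {"x": 0, "y": 0, "z": 0, "turn": 0, "gripper": 0},
], grip_force=40)

```text
time: 3.45
tcp_pos: [498.1, -186.7, 168.3]
tool_rot: [[0.971, 0.24, 0.001], [0.24, -0.971, -0.001], [0.001, 0.001, -1.0]]
force: [-1.3, -0.5, 5.2]
finger_gap: 20.5
grip_force: 39.3
```

carry_out([
  {"x": 0.4, "y": -15, "z": 0, "turn": 0.06, "gripper": 0},
  {"x": 0.4, "y": -15, "z": 0, "turn": 0.06, "gripper": 0},
  {"x": 0.4, "y": -15, "z": 0, "turn": 0.06, "gripper": 0},
  {"x": 0.4, "y": -15, "z": 0, "turn": 0.06, "gripper": 0},
])

```text
time: 3.78
tcp_pos: [490.4, -127.3, 168.3]
tool_rot: [[1.0, -0.001, 0.001], [-0.001, -1.0, -0.001], [0.001, 0.001, -1.0]]
force: [-0.2, -1.3, 4.3]
finger_gap: 21.0
grip_force: 40.1
```

Run:
```python
from h import *
a=np.array([497.5,-187]); H=np.array([738,-127]); 
o=get_obs(); p=np.array(o['tcp_pos'])[:2]; r=p-H; print(np.hypot(*r),np.arctan2(*(a-H)[::-1])-np.arctan2(*r[::-1]))
go((595,76,168))
```

```text
247.555325585085 0.2431447800327251
t 3.8 at [ 490.4 -127.3  168.3] yaw -0.001 gap 21.0 j7 -1.45 F [-0.2 -1.3  4.3]
 to [595  76 168] shift [ 104.4 -203.4    0.3] : 9 rows of [ 11.6 -22.6   0. ]
```

carry_out([
  {"x": 0.8, "y": -19.8, "z": 0, "turn": 0, "gripper": 0},
  {"x": 2.4, "y": -19.7, "z": 0, "turn": 0, "gripper": 0},
  {"x": 3.9, "y": -19.4, "z": 0, "turn": 0, "gripper": 0},
  {"x": 5.5, "y": -19.1, "z": 0, "turn": 0, "gripper": 0},
  {"x": 7, "y": -18.6, "z": 0, "turn": 0, "gripper": 0},
  {"x": 8.5, "y": -18, "z": 0, "turn": 0, "gripper": 0},
  {"x": 9.9, "y": -17.2, "z": 0, "turn": 0, "gripper": 0},
  {"x": 11.2, "y": -16.4, "z": 0, "turn": 0, "gripper": 0},
  {"x": 12.5, "y": -15.4, "z": 0, "turn": 0, "gripper": 0},
  {"x": 13.7, "y": -14.4, "z": 0, "turn": 0, "gripper": 0},
  {"x": 14.8, "y": -13.2, "z": 0, "turn": 0, "gripper": 0},
  {"x": 15.8, "y": -12, "z": 0, "turn": 0, "gripper": 0},
])

```text
time: 4.78
tcp_pos: [582.2, 55.4, 163.6]
tool_rot: [[0.999, -0.008, -0.036], [-0.009, -0.999, -0.032], [-0.036, 0.032, -0.999]]
force: [-3.7, -8.7, 0.7]
finger_gap: 15.1
grip_force: 0.0
```

carry_out([
  {"x": 1.6, "y": -1.2, "z": 0, "turn": 0, "gripper": 0},
  {"x": 1.6, "y": -1.2, "z": 0, "turn": 0, "gripper": 0},
  {"x": 0, "y": 0, "z": 0, "turn": 0, "gripper": 0},
  {"x": 0, "y": 0, "z": 0, "turn": 0, "gripper": 0},
])

```text
time: 5.12
tcp_pos: [598.3, 80.5, 167.1]
tool_rot: [[1.0, 0.005, -0.0], [0.005, -1.0, 0.001], [-0.0, -0.001, -1.0]]
force: [-0.4, 0.8, -0.2]
finger_gap: -0.3
grip_force: 0.0
```

The grip slipped off the pin, so I'll raise the arm and find where the pin is now.

carry_out([
  {"x": 0, "y": 0, "z": -20, "turn": 0, "gripper": 0},
  {"x": 0, "y": 0, "z": -25, "turn": 0, "gripper": 1},
  {"x": 0, "y": 0, "z": -25, "turn": 0, "gripper": 1},
  {"x": 0, "y": 0, "z": 0, "turn": 0, "gripper": 1},
  {"x": 0, "y": 0, "z": 0, "turn": 0, "gripper": 1},
])

```text
time: 5.53
tcp_pos: [599.8, 80.1, 239.6]
tool_rot: [[1.0, 0.004, 0.005], [0.004, -1.0, 0.001], [0.005, -0.001, -1.0]]
force: [-0.6, 0.6, -0.3]
finger_gap: 48.1
grip_force: 0.0
```

Run:
```python
from h import *
p,d=shot('side','s2');p2,d2=shot('top','t2')
cv2.imwrite('pics/t2c.png',np.hstack([p2[90:290,90:420],p[120:320,150:400]]))
for n,d in(('side',d),('top',d2)):
    P=cloud(cam(n),d); m=(P[...,2]>155)&(P[...,2]<203)&(P[...,0]>450)&(P[...,0]<660)&(P[...,1]>-200)&(P[...,1]<130)
    k,l,s,ce=cv2.connectedComponentsWithStats(m.astype(np.uint8))
    for i in range(1,k):
        if s[i,4]>15: print(n,ce[i],s[i,4],np.nanmean(P[l==i],0))
```

```text
side [257.74496644 221.59731544] 149 [558.48427004  55.7692166  182.81449537]
```

View pics/t2c.png

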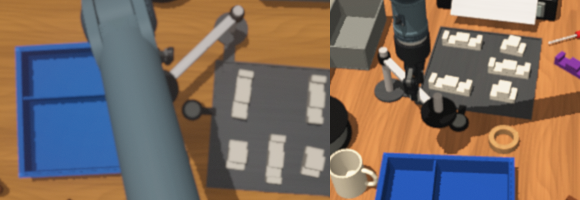

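The lamp head is now between the tray and the tote, with the pin near (558,50), about 0.2 rad short of the stop. I'll regrip with the closing line along the direction of travel.

Run:
```python
from h import *
d=np.load('pics/s2.npy');P=cloud(cam('side'),d)
m=(P[...,2]>155)&(P[...,2]<203)&(P[...,0]>500)&(P[...,0]<660)&(P[...,1]>0)&(P[...,1]<130)
q=P[m]; print(np.percentile(q,[2,50,98],axis=0)); t=q[q[:,2]>196]; print(len(t),t.mean(0))
go((558,50,235,-.5),(558,50,166))
```

```text
[[549.18696984  42.66806774 155.42752125]
 [558.02832017  57.30435686 183.47207657]
 [569.46155706  62.948364   202.37502183]]
44 [559.70945689  52.20077132 199.99713561]
t 5.6 at [597.9  79.3 236.6] yaw 0.004 gap 63.1 j7 -1.87 F [ 0.1 -0.3 -0.1]
 turn total 0.504 : 5 rows of 0.1007
 to [ 5.58e+02  5.00e+01  2.35e+02 -5.00e-01] shift [-20.9  44.8   1.6] : 2 rows of [-10.5  22.4   0.8]
 to [558  50 166] shift [ 0.  0. 69.] : 3 rows of [ 0.  0. 23.]
```

carry_out([
  {"x": 0, "y": 0, "z": 0, "turn": 0.1, "gripper": 1},
  {"x": 0, "y": 0, "z": 0, "turn": 0.1, "gripper": 1},
  {"x": 0, "y": 0, "z": 0, "turn": 0.1, "gripper": 1},
  {"x": 0, "y": 0, "z": 0, "turn": 0.1, "gripper": 1},
  {"x": 0, "y": 0, "z": 0, "turn": 0.1, "gripper": 1},
  {"x": -10.2, "y": 21, "z": 0, "turn": 0, "gripper": 1},
  {"x": -10.2, "y": 21, "z": 0, "turn": 0, "gripper": 1},
  {"x": 0, "y": 0, "z": 0, "turn": 0, "gripper": 1},
  {"x": 0, "y": 0, "z": 23, "turn": 0, "gripper": 1},
  {"x": 0, "y": 0, "z": 23, "turn": 0, "gripper": 1},
  {"x": 0, "y": 0, "z": 24, "turn": 0, "gripper": 1},
  {"x": 0, "y": 0, "z": 0, "turn": 0, "gripper": 1},
])

```text
time: 6.63
tcp_pos: [555.4, 51.2, 160.8]
tool_rot: [[0.879, -0.476, -0.013], [-0.477, -0.879, -0.001], [-0.011, 0.007, -1.0]]
force: [-1.6, -0.1, -1.5]
finger_gap: 85.3
grip_force: 0.0
```

carry_out([
  {"x": 0, "y": 0, "z": 0, "turn": 0, "gripper": 0},
  {"x": 0, "y": 0, "z": 0, "turn": 0, "gripper": 0},
  {"x": 0, "y": 0, "z": 0, "turn": 0, "gripper": 0},
  {"x": 0, "y": 0, "z": 0, "turn": 0, "gripper": 0},
  {"x": 0, "y": 0, "z": 0, "turn": 0, "gripper": 0},
  {"x": 0, "y": 0, "z": 0, "turn": 0, "gripper": 0},
  {"x": 0, "y": 0, "z": 0, "turn": 0, "gripper": 0},
  {"x": 0, "y": 0, "z": 0, "turn": 0, "gripper": 0},
  {"x": 0, "y": 0, "z": 0, "turn": 0, "gripper": 0},
  {"x": 0, "y": 0, "z": 0, "turn": 0, "gripper": 0},
], grip_force=60)

```text
time: 7.47
tcp_pos: [560.6, 49.8, 169.0]
tool_rot: [[0.878, -0.478, -0.0], [-0.478, -0.878, -0.003], [0.001, 0.003, -1.0]]
force: [-2.7, -2.5, 5.6]
finger_gap: 20.2
grip_force: 58.7
```

Run:
```python
from h import *
H=np.array([738,-127]); o=get_obs(); r=np.array(o['tcp_pos'])[:2]-H; ph=np.arctan2(r[1],r[0])
print(np.hypot(*r)); s=np.arctan2(-60,-240.5)%(2*np.pi)
print('theta',s-ph)
go(*[(*(H+248*np.array([np.cos(s-t),np.sin(s-t)])),o['tcp_pos'][2]) for t in (1.05,1.1,1.15,1.2,1.22)])
```

```text
250.44155242884915
theta 1.0281971110086192
t 7.5 at [560.6  49.8 169. ] yaw -0.498 gap 20.2 j7 -2.32 F [-2.7 -2.5  5.6]
 to [566.2   51.85 169.01] shift [ 3.9 -4.5 -0. ] : 1 rows of [ 3.9 -4.5 -0. ]
 to [575.35  60.22 169.01] shift [  4.  -11.7  -0. ] : 1 rows of [  4.  -11.7  -0. ]
 to [584.91  68.11 169.01] shift [  4.6 -11.5  -0. ] : 1 rows of [  4.6 -11.5  -0. ]
 to [594.86  75.52 169.01] shift [  5.2 -11.3  -0. ] : 1 rows of [  5.2 -11.3  -0. ]
 to [598.94  78.34 169.01] shift [ 2.2 -4.4 -0. ] : 1 rows of [ 2.2 -4.4 -0. ]
```

carry_out([
  {"x": 1.5, "y": -5, "z": 0, "turn": 0, "gripper": 0},
  {"x": 2, "y": -6, "z": 0, "turn": 0, "gripper": 0},
  {"x": 2, "y": -6, "z": 0, "turn": 0, "gripper": 0},
  {"x": 2, "y": -6, "z": 0, "turn": 0, "gripper": 0},
  {"x": 2.3, "y": -6, "z": 0, "turn": 0, "gripper": 0},
  {"x": 2.5, "y": -6, "z": 0, "turn": 0, "gripper": 0},
  {"x": 2.5, "y": -5, "z": 0, "turn": 0, "gripper": 0},
  {"x": 0, "y": 0, "z": 0, "turn": 0, "gripper": 0},
])

```text
time: 8.13
tcp_pos: [560.0, 49.6, 168.0]
tool_rot: [[0.866, -0.492, -0.086], [-0.497, -0.867, -0.047], [-0.051, 0.083, -0.995]]
force: [-68.7, -37.9, 61.4]
finger_gap: 20.3
grip_force: 100.0
```

carry_out([
  {"x": 1, "y": -2, "z": 0, "turn": 0, "gripper": 0},
  {"x": 1, "y": -2, "z": 0, "turn": 0, "gripper": 0},
  {"x": 0, "y": 0, "z": 0, "turn": 0, "gripper": 0},
])

```text
time: 8.38
tcp_pos: [559.8, 49.6, 168.1]
tool_rot: [[0.865, -0.493, -0.096], [-0.499, -0.865, -0.051], [-0.058, 0.092, -0.994]]
force: [-69.0, -39.4, 58.6]
finger_gap: 20.3
grip_force: 105.7
```

carry_out([
  {"x": 1, "y": -2, "z": 0, "turn": 0, "gripper": 0},
  {"x": 0, "y": 0, "z": 0, "turn": 0, "gripper": 0},
  {"x": 0, "y": 0, "z": 0, "turn": 0, "gripper": 0},
])

```text
time: 8.63
tcp_pos: [559.7, 49.6, 168.1]
tool_rot: [[0.864, -0.493, -0.101], [-0.5, -0.865, -0.053], [-0.061, 0.097, -0.993]]
force: [-69.7, -40.8, 57.4]
finger_gap: 20.3
grip_force: 108.8
```

The lamp is already at its stop. It started about 0.17 rad off the near stop, because zero means over the tray's middle. I'll back the command off now.

carry_out([
  {"x": -6, "y": 15, "z": 0, "turn": 0, "gripper": 0},
  {"x": -6, "y": 15, "z": 0, "turn": 0, "gripper": 0},
  {"x": -5, "y": 14, "z": 0, "turn": 0, "gripper": 0},
  {"x": 0, "y": 0, "z": 0, "turn": 0, "gripper": 0},
])

```text
time: 8.97
tcp_pos: [560.0, 48.9, 168.1]
tool_rot: [[0.877, -0.481, -0.002], [-0.481, -0.877, -0.004], [0.0, 0.004, -1.0]]
force: [1.0, -1.1, -0.2]
finger_gap: 20.3
grip_force: 61.1
```

carry_out([
  {"x": 0, "y": 0, "z": 0, "turn": 0, "gripper": 1},
  {"x": 0, "y": 0, "z": 0, "turn": 0, "gripper": 1},
  {"x": 0, "y": 0, "z": 0, "turn": 0, "gripper": 1},
  {"x": 0, "y": 0, "z": -25, "turn": 0, "gripper": 1},
  {"x": 0, "y": 0, "z": -25, "turn": 0, "gripper": 1},
  {"x": 0, "y": 0, "z": -25, "turn": 0, "gripper": 1},
  {"x": 0, "y": 0, "z": 0, "turn": -0.1, "gripper": 1},
  {"x": 0, "y": 0, "z": 0, "turn": -0.1, "gripper": 1},
  {"x": 0, "y": 0, "z": 0, "turn": -0.1, "gripper": 1},
  {"x": 0, "y": 0, "z": 0, "turn": -0.1, "gripper": 1},
  {"x": 0, "y": 0, "z": 0, "turn": -0.1, "gripper": 1},
])

```text
time: 9.88
tcp_pos: [563.4, 55.0, 242.3]
tool_rot: [[1.0, 0.01, 0.001], [0.01, -1.0, 0.001], [0.001, -0.001, -1.0]]
force: [0.1, 0.0, 0.2]
finger_gap: 85.6
grip_force: 0.0
```

carry_out([
  {"x": -10, "y": -25, "z": 0, "turn": 0, "gripper": 1},
  {"x": -10, "y": -25, "z": 0, "turn": 0, "gripper": 1},
  {"x": -10, "y": -25, "z": 0, "turn": 0, "gripper": 1},
  {"x": -10, "y": -25, "z": 0, "turn": 0, "gripper": 1},
  {"x": -10, "y": -25, "z": 0, "turn": 0, "gripper": 1},
  {"x": -10, "y": -25, "z": 0, "turn": 0, "gripper": 1},
  {"x": 0, "y": -25, "z": 0, "turn": 0, "gripper": 1},
  {"x": 0, "y": -25, "z": 0, "turn": 0, "gripper": 1},
  {"x": 0, "y": 0, "z": 0, "turn": 0, "gripper": 1},
  {"x": 0, "y": 0, "z": 0, "turn": 0, "gripper": 1},
])

```text
time: 10.72
tcp_pos: [501.2, 257.0, 242.3]
tool_rot: [[1.0, 0.009, -0.0], [0.009, -1.0, 0.002], [-0.0, -0.002, -1.0]]
force: [-1.0, -1.1, 0.4]
finger_gap: 85.8
grip_force: 0.0
```

Run:
```python
from h import *
p,d=shot('top','t3'); c=cam('top'); parts(c,p,d)
P=cloud(c,d); m=(P[...,2]>185)&(P[...,2]<206)&(P[...,0]>520)&(P[...,0]<620)&(P[...,1]>0)&(P[...,1]<100); print('pin',P[m].mean(0),m.sum())
cv2.imwrite('pics/t3c.png',cv2.resize(p[80:300,90:450],None,fx=2,fy=2))
go((402,-242,240,-.086))
```

```text
px [189.  91.] n 244 z [15. 41. 66.] [786.6 210.3] 76 35 -1.039
px [ 39. 109.] n 65 z [19. 24. 28.] [747.2 615.5] 42 10 1.267
px [198. 119.] n 150 z [14. 37. 68.] [720.6 193. ] 68 33 -0.484
px [332. 183.] n 715 z [16. 32. 37.] [ 565.3 -154.6] 121 39 -0.151
px [405. 189.] n 699 z [15. 31. 37.] [ 555.1 -343.5] 118 37 -0.08
px [450. 223.] n 1857 z [43. 58. 70.] [ 469.9 -446.7] 271 38 -0.063
px [283. 199.] n 142 z [18. 21. 25.] [522.6 -32.2] 37 27 -0.257
px [365. 249.] n 751 z [15. 31. 37.] [ 402.4 -241.7] 121 41 -0.084
px [326. 244.] n 514 z [17. 25. 45.] [ 410.9 -143.4] 70 47 -0.119
px [402. 251.] n 518 z [17. 26. 45.] [ 396.  -339.9] 71 52 -0.203
px [ 52. 258.] n 341 z [37. 49. 56.] [361.1 548.7] 53 47 0.425
px [424. 312.] n 86 z [12. 15. 18.] [ 243.  -396.5] 98 7 0.482
px [506. 359.] n 286 z [17. 43. 66.] [ 129.2 -601.3] 58 24 -0.418
px [263. 385.] n 866 z [ 9. 13. 19.] [46.2  7.7] 178 101 -1.38
pin [559.69082184  50.10136537 198.5801717 ] 84
t 10.8 at [501.9 254.5 242.1] yaw 0.006 gap 85.3 j7 -2.21 F [-0.4  0.4 -0.5]
 turn total 0.092 : 1 rows of 0.0916
 to [ 4.02e+02 -2.42e+02  2.40e+02 -9.00e-02] shift [-56.9 503.3   2.1] : 19 rows of [-3.  26.5  0.1]
```

View pics/t3c.png

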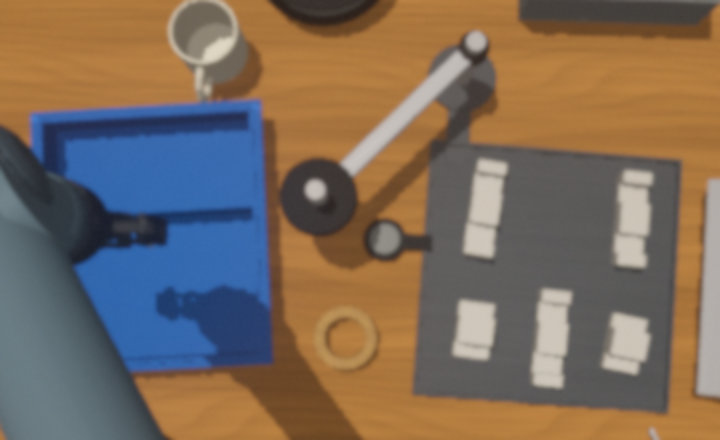

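The crop confirms three long comb-like white clips: upper left, upper right and bottom middle on the tray. There are two short stops, at bottom left and bottom right. The lamp is at its far stop, so I'll take clip C first.

carry_out([
  {"x": 0, "y": 0, "z": 0, "turn": 0.09, "gripper": 1},
  {"x": -3, "y": 26.5, "z": 0, "turn": 0, "gripper": 1},
  {"x": -3, "y": 26.5, "z": 0, "turn": 0, "gripper": 1},
  {"x": -3, "y": 26.5, "z": 0, "turn": 0, "gripper": 1},
  {"x": -3, "y": 26.5, "z": 0, "turn": 0, "gripper": 1},
  {"x": -3, "y": 26.5, "z": 0, "turn": 0, "gripper": 1},
  {"x": -3, "y": 26.5, "z": 0, "turn": 0, "gripper": 1},
  {"x": -3, "y": 26.5, "z": 0, "turn": 0, "gripper": 1},
  {"x": -3, "y": 26.5, "z": 0, "turn": 0, "gripper": 1},
  {"x": -3, "y": 26.5, "z": 0, "turn": 0, "gripper": 1},
  {"x": -3, "y": 26.5, "z": 0, "turn": 0, "gripper": 1},
  {"x": -3, "y": 26.5, "z": 0, "turn": 0, "gripper": 1},
])

```text
time: 11.77
tcp_pos: [443.0, -37.3, 242.4]
tool_rot: [[0.996, -0.09, 0.0], [-0.09, -0.996, -0.0], [0.0, 0.0, -1.0]]
force: [1.4, -0.4, -0.2]
finger_gap: 85.5
grip_force: 0.0
```

carry_out([
  {"x": -3, "y": 26.5, "z": 0, "turn": 0, "gripper": 1},
  {"x": -3, "y": 26.5, "z": 0, "turn": 0, "gripper": 1},
  {"x": -3, "y": 26.5, "z": 0, "turn": 0, "gripper": 1},
  {"x": -3, "y": 26.5, "z": 0, "turn": 0, "gripper": 1},
  {"x": -3, "y": 26.5, "z": 0, "turn": 0, "gripper": 1},
  {"x": -3, "y": 26.5, "z": 0, "turn": 0, "gripper": 1},
  {"x": -3, "y": 26.5, "z": 0, "turn": 0, "gripper": 1},
  {"x": -3, "y": 26.5, "z": 0, "turn": 0, "gripper": 0.8},
  {"x": 0, "y": 0, "z": 0, "turn": 0, "gripper": 0.8},
  {"x": 0, "y": 0, "z": 0, "turn": 0, "gripper": 0.8},
])

```text
time: 12.6
tcp_pos: [399.8, -246.5, 242.2]
tool_rot: [[0.996, -0.094, -0.0], [-0.094, -0.996, -0.0], [-0.0, 0.0, -1.0]]
force: [0.1, 0.2, 0.4]
finger_gap: 68.2
grip_force: 0.0
```

```bash
cat >> h.py <<'E'
def tote(c,p,d):
    P=cloud(c,d); h=cv2.cvtColor(p,cv2.COLOR_BGR2HSV)
    m=((h[...,0]>100)&(h[...,0]<125)&(h[...,1]>150)).astype(np.uint8); m[:,:95]=0; m[:,240:]=0
    cn=max(cv2.findContours(m,0,2)[0],key=cv2.contourArea).reshape(-1,2)
    print('tote rim',rect(ray(c,cn,60)[:,:2]))
E
python3 - <<'E'
from h import *
p,d=shot('top','t4'); c=cam('top'); tote(c,p,d); P=cloud(c,d)
h=cv2.cvtColor(p,cv2.COLOR_BGR2HSV); b=(h[...,0]>100)&(h[...,0]<125)&(h[...,1]>150)
q=P[b&(P[...,2]>48)&(P[...,2]<70)&(P[...,1]>180)&(P[...,1]<340)&(P[...,0]>490)&(P[...,0]<600)]; print('wall',np.nanmedian(q,0))
# wrist check of clip
w,dw=shot('wrist','w4'); cw=cam('wrist'); parts(cw,w,dw)
go((402,-242,240,-.085),(402,-242,9))
E
```

```text
tote rim (array([516.3, 261.3]), 321, 283, 0.076)
wall [551.53911193 252.68760156  54.30257024]
px [166.  39.] n 3337 z [18. 35. 37.] [ 540.3 -149.5] 73 37 -0.144
px [371.  35.] n 2974 z [18. 35. 37.] [ 526.7 -340.4] 64 37 -0.079
px [494. 112.] n 11308 z [45. 58. 69.] [ 440.6 -441.7] 210 34 -0.055
px [51. 73.] n 963 z [21. 22. 24.] [522.2 -30.6] 38 29 -0.206
px [275. 174.] n 4289 z [19. 35. 37.] [ 401.9 -238.6] 121 36 -0.087
px [369. 171.] n 3265 z [20. 37. 45.] [ 396.  -338.1] 71 52 -0.187
px [179. 174.] n 3191 z [20. 39. 45.] [ 410.2 -141.2] 71 45 -0.126
px [418. 290.] n 335 z [14. 16. 17.] [ 244.5 -395. ] 101 6 0.507
px [117. 415.] n 304 z [11. 13. 15.] [86.5 14.6] 58 18 1.558
t 12.7 at [ 400.9 -243.6  242.2] yaw -0.088 gap 68.4 j7 -1.20 F [ 0.1  0.7 -0.1]
 turn total -0.003 : 1 rows of -0.0032
 to [ 4.02e+02 -2.42e+02  2.40e+02 -8.00e-02] shift [ 0.9 -1.7  2.2] : 1 rows of [ 0.9 -1.7  2.2]
 to [ 402 -242    9] shift [  0.   0. 231.] : 9 rows of [ 0.   0.  25.7]
```

carry_out([
  {"x": 1, "y": -3.5, "z": 27, "turn": 0, "gripper": 0.8},
  {"x": 0, "y": 0, "z": 27, "turn": 0, "gripper": 0.8},
  {"x": 0, "y": 0, "z": 27, "turn": 0, "gripper": 0.8},
  {"x": 0, "y": 0, "z": 27, "turn": 0, "gripper": 0.8},
  {"x": 0, "y": 0, "z": 27, "turn": 0, "gripper": 0.8},
  {"x": 0, "y": 0, "z": 27, "turn": 0, "gripper": 0.8},
  {"x": 0, "y": 0, "z": 20, "turn": 0, "gripper": 0.8},
  {"x": 0, "y": 0, "z": 14, "turn": 0, "gripper": 0.8},
  {"x": 0, "y": 0, "z": 10, "turn": 0, "gripper": 0.8},
  {"x": 0, "y": 0, "z": 10, "turn": 0, "gripper": 0.8},
  {"x": 0, "y": 0, "z": 8, "turn": 0, "gripper": 0.8},
  {"x": 0, "y": 0, "z": 8, "turn": 0, "gripper": 0.8},
])

```text
time: 13.7
tcp_pos: [403.3, -240.1, 10.1]
tool_rot: [[0.996, -0.086, 0.001], [-0.086, -0.996, -0.0], [0.001, 0.0, -1.0]]
force: [-0.0, 1.0, -0.3]
finger_gap: 68.4
grip_force: 0.0
```

carry_out([
  {"x": 0, "y": 0, "z": 0, "turn": 0, "gripper": 0},
  {"x": 0, "y": 0, "z": 0, "turn": 0, "gripper": 0},
  {"x": 0, "y": 0, "z": 0, "turn": 0, "gripper": 0},
  {"x": 0, "y": 0, "z": 0, "turn": 0, "gripper": 0},
  {"x": 0, "y": 0, "z": 0, "turn": 0, "gripper": 0},
  {"x": 0, "y": 0, "z": 0, "turn": 0, "gripper": 0},
  {"x": 0, "y": 0, "z": 0, "turn": 0, "gripper": 0},
], grip_force=40)

```text
time: 14.28
tcp_pos: [403.0, -240.6, 10.9]
tool_rot: [[0.996, -0.087, 0.001], [-0.087, -0.996, -0.001], [0.001, 0.0, -1.0]]
force: [0.1, -0.7, 3.6]
finger_gap: 35.3
grip_force: 41.7
```

carry_out([
  {"x": 0, "y": 0, "z": -10, "turn": 0, "gripper": 0},
  {"x": 0, "y": 0, "z": -20, "turn": 0, "gripper": 0},
  {"x": 0, "y": 0, "z": -27, "turn": 0, "gripper": 0},
  {"x": 0, "y": 0, "z": -27, "turn": 0, "gripper": 0},
  {"x": 0, "y": 0, "z": -27, "turn": 0, "gripper": 0},
  {"x": 0, "y": 0, "z": -27, "turn": 0, "gripper": 0},
  {"x": 0, "y": 0, "z": -27, "turn": 0, "gripper": 0},
  {"x": 0, "y": 0, "z": -27, "turn": 0, "gripper": 0},
  {"x": 0, "y": 0, "z": -27, "turn": 0, "gripper": 0},
  {"x": 0, "y": 0, "z": -11, "turn": 0, "gripper": 0},
  {"x": 0, "y": 0, "z": 0, "turn": -0.08, "gripper": 0},
  {"x": 0, "y": 0, "z": 0, "turn": -0.08, "gripper": 0},
], grip_force=45)

```text
time: 15.28
tcp_pos: [402.6, -240.3, 241.3]
tool_rot: [[0.997, 0.077, 0.002], [0.077, -0.997, -0.001], [0.002, 0.001, -1.0]]
force: [-0.3, -0.0, -1.0]
finger_gap: 35.4
grip_force: 45.4
```

Run:
```python
from h import *
go((450,342,241))
```

```text
t 15.3 at [ 402.6 -240.3  241.3] yaw 0.077 gap 35.4 j7 -1.04 F [-0.3 -0.  -1. ]
 to [450 342 241] shift [ 9.18e+01 -5.77e+02  3.00e-01] : 21 rows of [  4.4 -27.5   0. ]
```

carry_out([
  {"x": 4.4, "y": -27.5, "z": 0, "turn": 0, "gripper": 0},
  {"x": 4.4, "y": -27.5, "z": 0, "turn": 0, "gripper": 0},
  {"x": 4.4, "y": -27.5, "z": 0, "turn": 0, "gripper": 0},
  {"x": 4.4, "y": -27.5, "z": 0, "turn": 0, "gripper": 0},
  {"x": 4.4, "y": -27.5, "z": 0, "turn": 0, "gripper": 0},
  {"x": 4.4, "y": -27.5, "z": 0, "turn": 0, "gripper": 0},
  {"x": 4.4, "y": -27.5, "z": 0, "turn": 0, "gripper": 0},
  {"x": 4.4, "y": -27.5, "z": 0, "turn": 0, "gripper": 0},
  {"x": 4.4, "y": -27.5, "z": 0, "turn": 0, "gripper": 0},
  {"x": 4.4, "y": -27.5, "z": 0, "turn": 0, "gripper": 0},
  {"x": 4.4, "y": -27.5, "z": 0, "turn": 0, "gripper": 0},
  {"x": 4.4, "y": -27.5, "z": 0, "turn": 0, "gripper": 0},
])

```text
time: 16.28
tcp_pos: [430.1, 93.8, 239.5]
tool_rot: [[0.997, 0.073, -0.001], [0.073, -0.997, -0.001], [-0.002, 0.0, -1.0]]
force: [1.0, -0.1, -0.4]
finger_gap: 35.4
grip_force: 45.4
```

carry_out([
  {"x": 4.4, "y": -27.5, "z": 0, "turn": 0, "gripper": 0},
  {"x": 4.4, "y": -27.5, "z": 0, "turn": 0, "gripper": 0},
  {"x": 4.4, "y": -27.5, "z": 0, "turn": 0, "gripper": 0},
  {"x": 4.4, "y": -27.5, "z": 0, "turn": 0, "gripper": 0},
  {"x": 4.4, "y": -27.5, "z": 0, "turn": 0, "gripper": 0},
  {"x": 4.4, "y": -27.5, "z": 0, "turn": 0, "gripper": 0},
  {"x": 4.4, "y": -27.5, "z": 0, "turn": 0, "gripper": 0},
  {"x": 4.4, "y": -27.5, "z": 0, "turn": 0, "gripper": 0},
  {"x": 4.4, "y": -27.5, "z": 0, "turn": 0, "gripper": 0},
  {"x": 0, "y": 0, "z": 0, "turn": 0, "gripper": 0},
  {"x": 0, "y": 0, "z": 0, "turn": 0, "gripper": 0},
])

```text
time: 17.2
tcp_pos: [451.0, 344.2, 239.3]
tool_rot: [[0.997, 0.077, -0.002], [0.077, -0.997, 0.0], [-0.002, -0.0, -1.0]]
force: [0.9, 0.5, -1.1]
finger_gap: 35.1
grip_force: 45.4
```

Run:
```python
from h import *
w,dw=shot('wrist','w5'); go((450,342,14))
w,dw=shot('top','t5'); parts(cam('top'),w,dw)
```

```text
t 17.2 at [451.7 342.2 239.2] yaw 0.074 gap 35.1 j7 -2.35 F [ 0.7  0.2 -1.2]
 to [450 342  14] shift [ -1.7   0.  225.2] : 9 rows of [-0.2  0.  25. ]
px [194.  88.] n 141 z [15. 41. 66.] [799.2 198.9] 60 16 1.566
px [ 39. 109.] n 64 z [18. 23. 27.] [746.9 614.9] 43 11 1.271
px [194. 123.] n 83 z [14. 28. 69.] [714.1 197.5] 54 30 -0.403
px [332. 184.] n 716 z [16. 32. 37.] [ 565.2 -154.3] 120 38 -0.146
px [405. 189.] n 694 z [15. 31. 37.] [ 555.2 -343.6] 118 36 -0.07
px [450. 224.] n 1858 z [43. 58. 70.] [ 469.8 -447. ] 270 37 -0.058
px [283. 199.] n 141 z [17. 21. 24.] [522.5 -32.1] 37 27 -0.253
px [326. 244.] n 511 z [18. 25. 45.] [ 411.  -143.5] 70 47 -0.112
px [402. 251.] n 521 z [16. 24. 45.] [ 396.2 -339.5] 71 51 -0.181
px [424. 312.] n 85 z [11. 15. 18.] [ 243.4 -396.5] 98 7 0.475
px [506. 359.] n 290 z [17. 44. 67.] [ 128.2 -601.6] 58 27 -0.371
px [246. 391.] n 590 z [ 9. 13. 19.] [33.9 52.8] 155 64 -0.719
```

View pics/w5.png

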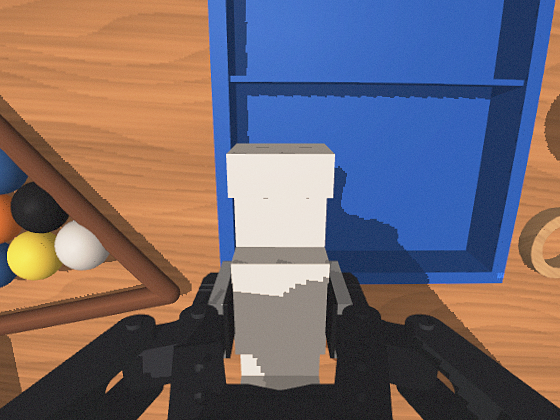

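The wrist view shows the clip held well, with the wide bay below it. The divider is at row 82, the near wall at row 270 and the right wall near column 500. I'll check the tote's left wall before going down.

Run:
```python
from h import *
c=cam('wrist'); p=cv2.imread('pics/w5.png'); d=np.load('pics/w5.npy'); P=cloud(c,d)
h=cv2.cvtColor(p,cv2.COLOR_BGR2HSV); b=(h[...,0]>100)&(h[...,0]<125)&(h[...,1]>120)
q=P[b&(P[...,2]>57)&(P[...,2]<66)]; q=q[q[:,0]>340]
print('left rim y by x',[(x,np.round(np.percentile(q[(abs(q[:,0]-x)<8)&(q[:,1]>330),1],[3,97]),1)) for x in(450,480,520,560)])
print('right',[(x,np.round(np.percentile(q[(abs(q[:,0]-x)<8)&(q[:,1]<200),1],[3,97]),1)) for x in(400,450,500)])
print('near',[(y,np.round(np.percentile(q[(abs(q[:,1]-y)<8)&(q[:,0]<420),0],[3,97]),1)) for y in(200,250)])
w=P[b&(P[...,2]>50)&(P[...,2]<59)&(P[...,1]>160)&(P[...,1]<360)&(P[...,0]>500)&(P[...,0]<600)]
print('wall',[(y,np.round(np.median(w[abs(w[:,1]-y)<8,0]),1)) for y in(200,250,300,350)])
```

```text
left rim y by x [(450, array([390.2, 399.7])), (480, array([388.5, 401.4])), (520, array([390.3, 404.1])), (560, array([392.8, 407.5]))]
right [(400, array([107.2, 121.5])), (450, array([110.4, 125.3])), (500, array([114.1, 128.7]))]
near [(200, array([358.6, 372.9])), (250, array([355.8, 369.8]))]
wall [(200, np.float64(555.2)), (250, np.float64(551.6)), (300, np.float64(547.8)), (350, np.float64(544.5))]
```

carry_out([
  {"x": -1, "y": 7, "z": 25, "turn": 0, "gripper": 0},
  {"x": 0, "y": 0, "z": 27, "turn": 0, "gripper": 0},
  {"x": 0, "y": 0, "z": 27, "turn": 0, "gripper": 0},
  {"x": 0, "y": 0, "z": 27, "turn": 0, "gripper": 0},
  {"x": 0, "y": 0, "z": 27, "turn": 0, "gripper": 0},
  {"x": 0, "y": 0, "z": 27, "turn": 0, "gripper": 0},
  {"x": 0, "y": 0, "z": 22, "turn": 0, "gripper": 0},
  {"x": 0, "y": 0, "z": 15, "turn": 0, "gripper": 0},
  {"x": 0, "y": 0, "z": 11, "turn": 0, "gripper": 0},
  {"x": 0, "y": 0, "z": 10, "turn": 0, "gripper": 0},
  {"x": 0, "y": 0, "z": 7, "turn": 0, "gripper": 0},
  {"x": 0, "y": 0, "z": 0, "turn": 0, "gripper": 0},
])

```text
time: 18.3
tcp_pos: [451.8, 334.2, 14.3]
tool_rot: [[0.997, 0.072, -0.001], [0.072, -0.997, -0.002], [-0.001, 0.001, -1.0]]
force: [0.2, 0.4, -1.3]
finger_gap: 35.4
grip_force: 45.5
```

carry_out([
  {"x": 0, "y": 0, "z": 0, "turn": 0, "gripper": 0.58},
  {"x": 0, "y": 0, "z": 0, "turn": 0, "gripper": 0.58},
  {"x": 0, "y": 0, "z": 0, "turn": 0, "gripper": 0.58},
  {"x": 0, "y": 0, "z": 0, "turn": 0, "gripper": 0.58},
  {"x": 0, "y": 0, "z": -15, "turn": 0, "gripper": 0.58},
  {"x": 0, "y": 0, "z": -27, "turn": 0, "gripper": 0.58},
  {"x": 0, "y": 0, "z": -30, "turn": 0, "gripper": 0.58},
  {"x": 0, "y": 0, "z": -30, "turn": 0, "gripper": 0.58},
  {"x": 0, "y": 0, "z": -30, "turn": 0, "gripper": 0.58},
  {"x": 0, "y": 0, "z": -30, "turn": 0, "gripper": 0.58},
  {"x": 0, "y": 0, "z": -30, "turn": 0, "gripper": 0.58},
  {"x": 0, "y": 0, "z": -34, "turn": 0, "gripper": 0.8},
])

```text
time: 19.3
tcp_pos: [451.4, 335.1, 242.7]
tool_rot: [[0.997, 0.073, -0.0], [0.073, -0.997, -0.001], [-0.0, 0.001, -1.0]]
force: [0.1, 0.4, -0.1]
finger_gap: 60.2
grip_force: 0.0
```

Run:
```python
from h import *
c=cam('wrist');p,d=shot('wrist','w6'); parts(c,p,d)
w,dw=shot('top','t6'); parts(cam('top'),w,dw)
go((410.5,-141.5,242,-.12))
```

```text
px [280. 175.] n 4266 z [19. 35. 37.] [450.4 334.9] 121 36 0.065
px [ 72. 247.] n 1765 z [38. 49. 56.] [363.8 548.8] 53 45 0.405
px [197.  89.] n 88 z [13. 35. 67.] [797.3 201.4] 65 18 -1.511
px [ 39. 109.] n 64 z [18. 23. 27.] [747.2 615.5] 44 10 1.276
px [193. 123.] n 71 z [22. 31. 65.] [706.4 201. ] 41 14 0.045
px [332. 184.] n 713 z [16. 32. 37.] [ 565.6 -154.6] 121 39 -0.148
px [405. 189.] n 694 z [15. 31. 37.] [ 555.1 -343.5] 118 36 -0.08
px [450. 223.] n 1875 z [43. 58. 70.] [ 469.9 -447.8] 270 38 -0.053
px [283. 199.] n 139 z [18. 21. 25.] [522.3 -32.2] 36 27 -0.27
px [139. 224.] n 740 z [16. 32. 38.] [450.7 335. ] 120 38 0.063
px [326. 244.] n 513 z [18. 25. 45.] [ 411.  -143.6] 70 48 -0.121
px [402. 251.] n 518 z [17. 26. 44.] [ 396.2 -339.7] 71 52 -0.187
px [424. 312.] n 75 z [12. 15. 18.] [ 244.  -396.3] 97 6 0.475
px [506. 359.] n 289 z [17. 43. 67.] [ 129.4 -601.2] 57 24 -0.437
px [246. 390.] n 603 z [ 9. 13. 19.] [35.1 55.7] 154 65 -0.715
t 19.4 at [455.3 339.  249. ] yaw 0.073 gap 68.2 j7 -2.34 F [-0.3  0.6  0.3]
 turn total 0.193 : 2 rows of 0.0965
 to [ 4.105e+02 -1.415e+02  2.420e+02 -1.200e-01] shift [ 13.  482.4   7. ] : 18 rows of [ 0.7 26.8  0.4]
```

carry_out([
  {"x": 0, "y": 0, "z": 0, "turn": 0.0965, "gripper": 0.8},
  {"x": 0, "y": 0, "z": 0, "turn": 0.0965, "gripper": 0.8},
  {"x": 0.9, "y": 26.5, "z": 0, "turn": 0, "gripper": 0.8},
  {"x": 0.9, "y": 26.5, "z": 0, "turn": 0, "gripper": 0.8},
  {"x": 0.9, "y": 26.5, "z": 0, "turn": 0, "gripper": 0.8},
  {"x": 0.9, "y": 26.5, "z": 0, "turn": 0, "gripper": 0.8},
  {"x": 0.9, "y": 26.5, "z": 0, "turn": 0, "gripper": 0.8},
  {"x": 0.9, "y": 26.5, "z": 0, "turn": 0, "gripper": 0.8},
  {"x": 0.9, "y": 26.5, "z": 0, "turn": 0, "gripper": 0.8},
  {"x": 0.9, "y": 26.5, "z": 0, "turn": 0, "gripper": 0.8},
  {"x": 0.9, "y": 26.5, "z": 0, "turn": 0, "gripper": 0.8},
  {"x": 0.9, "y": 26.5, "z": 0, "turn": 0, "gripper": 0.8},
])

```text
time: 20.4
tcp_pos: [428.7, 70.0, 241.2]
tool_rot: [[0.993, -0.119, 0.0], [-0.119, -0.993, -0.0], [0.001, 0.0, -1.0]]
force: [1.1, 0.1, 0.2]
finger_gap: 68.2
grip_force: 0.0
```

carry_out([
  {"x": 0.9, "y": 26.5, "z": 0, "turn": 0, "gripper": 0.8},
  {"x": 0.9, "y": 26.5, "z": 0, "turn": 0, "gripper": 0.8},
  {"x": 0.9, "y": 26.5, "z": 0, "turn": 0, "gripper": 0.8},
  {"x": 0.9, "y": 26.5, "z": 0, "turn": 0, "gripper": 0.8},
  {"x": 0.9, "y": 26.5, "z": 0, "turn": 0, "gripper": 0.8},
  {"x": 0.9, "y": 26.5, "z": 0, "turn": 0, "gripper": 0.8},
  {"x": 0.9, "y": 26.5, "z": 0, "turn": 0, "gripper": 0.8},
  {"x": 0.9, "y": 26.5, "z": 0, "turn": 0, "gripper": 0.8},
  {"x": 0, "y": 0, "z": 0, "turn": 0, "gripper": 0.8},
  {"x": 0, "y": 0, "z": 0, "turn": 0, "gripper": 0.8},
  {"x": 0, "y": 0, "z": 0, "turn": 0, "gripper": 0.8},
])

```text
time: 21.32
tcp_pos: [410.9, -139.4, 241.2]
tool_rot: [[0.993, -0.12, -0.0], [-0.12, -0.993, 0.001], [-0.0, -0.001, -1.0]]
force: [-0.2, -0.2, -0.6]
finger_gap: 68.6
grip_force: 0.0
```

Run:
```python
from h import *
c=cam('wrist');p,d=shot('wrist','w7'); parts(c,p,d)
go((410.5,-141.5,13,-.12))
```

```text
px [275.  39.] n 3174 z [19. 35. 37.] [ 537.5 -150.2] 67 36 -0.147
px [478.  33.] n 3113 z [16. 31. 37.] [ 525.1 -349.4] 63 54 -0.076
px [154.  75.] n 1039 z [21. 23. 24.] [522.7 -32.1] 39 29 -0.227
px [471. 167.] n 3517 z [17. 30. 45.] [ 396.2 -335.6] 71 46 -0.199
px [283. 174.] n 3001 z [21. 42. 45.] [ 410.1 -142.5] 70 44 -0.113
px [509. 286.] n 358 z [14. 16. 18.] [ 243.  -395.3] 100 7 0.499
t 21.4 at [ 411.1 -138.9  241.2] yaw -0.118 gap 68.1 j7 -1.45 F [ 0.5 -0.1 -0.3]
 turn total 0.002 : 1 rows of 0.0016
 to [ 4.105e+02 -1.415e+02  1.300e+01 -1.200e-01] shift [ -0.3   2.6 228.2] : 9 rows of [-0.   0.3 25.4]
```

carry_out([
  {"x": -0.5, "y": 3.5, "z": 27, "turn": 0, "gripper": 0.8},
  {"x": 0, "y": 0, "z": 27, "turn": 0, "gripper": 0.8},
  {"x": 0, "y": 0, "z": 27, "turn": 0, "gripper": 0.8},
  {"x": 0, "y": 0, "z": 27, "turn": 0, "gripper": 0.8},
  {"x": 0, "y": 0, "z": 27, "turn": 0, "gripper": 0.8},
  {"x": 0, "y": 0, "z": 27, "turn": 0, "gripper": 0.8},
  {"x": 0, "y": 0, "z": 20, "turn": 0, "gripper": 0.8},
  {"x": 0, "y": 0, "z": 14, "turn": 0, "gripper": 0.8},
  {"x": 0, "y": 0, "z": 10, "turn": 0, "gripper": 0.8},
  {"x": 0, "y": 0, "z": 10, "turn": 0, "gripper": 0.8},
  {"x": 0, "y": 0, "z": 8, "turn": 0, "gripper": 0.8},
  {"x": 0, "y": 0, "z": 4, "turn": 0, "gripper": 0.8},
])

```text
time: 22.37
tcp_pos: [410.2, -143.0, 12.7]
tool_rot: [[0.993, -0.119, -0.0], [-0.119, -0.993, 0.0], [-0.0, -0.0, -1.0]]
force: [-0.9, -0.6, 0.2]
finger_gap: 68.3
grip_force: 0.0
```

carry_out([
  {"x": 0, "y": 0, "z": 0, "turn": 0, "gripper": 0},
  {"x": 0, "y": 0, "z": 0, "turn": 0, "gripper": 0},
  {"x": 0, "y": 0, "z": 0, "turn": 0, "gripper": 0},
  {"x": 0, "y": 0, "z": 0, "turn": 0, "gripper": 0},
  {"x": 0, "y": 0, "z": 0, "turn": 0, "gripper": 0},
  {"x": 0, "y": 0, "z": 0, "turn": 0, "gripper": 0},
  {"x": 0, "y": 0, "z": 0, "turn": 0, "gripper": 0},
], grip_force=45)

```text
time: 22.95
tcp_pos: [410.6, -143.7, 13.8]
tool_rot: [[0.993, -0.12, 0.001], [-0.12, -0.993, -0.0], [0.001, 0.0, -1.0]]
force: [-0.6, 0.6, 4.1]
finger_gap: 43.0
grip_force: 48.0
```

carry_out([
  {"x": 0, "y": 0, "z": -10, "turn": 0, "gripper": 0},
  {"x": 0, "y": 0, "z": -20, "turn": 0, "gripper": 0},
  {"x": 0, "y": 0, "z": -27, "turn": 0, "gripper": 0},
  {"x": 0, "y": 0, "z": -27, "turn": 0, "gripper": 0},
  {"x": 0, "y": 0, "z": -27, "turn": 0, "gripper": 0},
  {"x": 0, "y": 0, "z": -27, "turn": 0, "gripper": 0},
  {"x": 0, "y": 0, "z": -27, "turn": 0, "gripper": 0},
  {"x": 0, "y": 0, "z": -27, "turn": 0, "gripper": 0},
  {"x": 0, "y": 0, "z": -27, "turn": 0, "gripper": 0},
  {"x": 0, "y": 0, "z": -11, "turn": 0, "gripper": 0},
  {"x": 0, "y": 0, "z": 0, "turn": -0.095, "gripper": 0},
  {"x": 0, "y": 0, "z": 0, "turn": -0.095, "gripper": 0},
])

```text
time: 23.95
tcp_pos: [410.3, -143.6, 244.2]
tool_rot: [[0.997, 0.074, 0.002], [0.074, -0.997, -0.001], [0.002, 0.001, -1.0]]
force: [-1.0, 0.3, -0.7]
finger_gap: 43.3
grip_force: 47.6
```

Run:
```python
from h import *
T=np.array([516,261]); a=.073; R=np.array([[np.cos(a),-np.sin(a)],[np.sin(a),np.cos(a)]])
for l in((92,60),(92,-25),(-60,15),(-60,-50)): print(l,np.round(T+R@l,1))
go((*(T+R@[92,60]),241))
```

```text
(92, 60) [603.4 327.6]
(92, -25) [609.6 242.8]
(-60, 15) [455.1 271.6]
(-60, -50) [459.8 206.8]
t 23.9 at [ 410.3 -143.6  244.2] yaw 0.074 gap 43.3 j7 -1.25 F [-1.   0.3 -0.7]
 to [603.38 327.55 241.  ] shift [ 227.6 -455.5    3.2] : 19 rows of [ 12.  -24.    0.2]
```

carry_out([
  {"x": 12, "y": -24, "z": 0, "turn": 0, "gripper": 0},
  {"x": 12, "y": -24, "z": 0, "turn": 0, "gripper": 0},
  {"x": 12, "y": -24, "z": 0, "turn": 0, "gripper": 0},
  {"x": 12, "y": -24, "z": 0, "turn": 0, "gripper": 0},
  {"x": 12, "y": -24, "z": 0, "turn": 0, "gripper": 0},
  {"x": 12, "y": -24, "z": 0, "turn": 0, "gripper": 0},
  {"x": 12, "y": -24, "z": 0, "turn": 0, "gripper": 0},
  {"x": 12, "y": -24, "z": 0, "turn": 0, "gripper": 0},
  {"x": 12, "y": -24, "z": 0, "turn": 0, "gripper": 0},
  {"x": 12, "y": -24, "z": 0, "turn": 0, "gripper": 0},
  {"x": 12, "y": -24, "z": 0, "turn": 0, "gripper": 0},
  {"x": 12, "y": -24, "z": 0, "turn": 0, "gripper": 0},
])

```text
time: 24.95
tcp_pos: [533.1, 154.7, 242.2]
tool_rot: [[0.998, 0.07, -0.002], [0.07, -0.998, -0.001], [-0.002, 0.0, -1.0]]
force: [0.2, 0.4, -0.0]
finger_gap: 43.2
grip_force: 47.6
```

carry_out([
  {"x": 12, "y": -24, "z": 0, "turn": 0, "gripper": 0},
  {"x": 12, "y": -24, "z": 0, "turn": 0, "gripper": 0},
  {"x": 12, "y": -24, "z": 0, "turn": 0, "gripper": 0},
  {"x": 12, "y": -24, "z": 0, "turn": 0, "gripper": 0},
  {"x": 12, "y": -24, "z": 0, "turn": 0, "gripper": 0},
  {"x": 12, "y": -24, "z": 0, "turn": 0, "gripper": 0},
  {"x": 12, "y": -24, "z": 0, "turn": 0, "gripper": 0},
  {"x": 0, "y": 0, "z": 0, "turn": 0, "gripper": 0},
  {"x": 0, "y": 0, "z": 0, "turn": 0, "gripper": 0},
])

```text
time: 25.7
tcp_pos: [604.2, 329.3, 241.5]
tool_rot: [[0.997, 0.073, -0.003], [0.073, -0.997, -0.0], [-0.003, -0.0, -1.0]]
force: [0.3, -0.3, -0.1]
finger_gap: 42.9
grip_force: 47.5
```

Run:
```python
from h import *
go((603.4,327.6,18))
```

```text
t 25.7 at [604.2 329.3 241.5] yaw 0.073 gap 42.9 j7 -2.20 F [ 0.3 -0.3 -0.1]
 to [603.4 327.6  18. ] shift [ -0.9   1.6 223.5] : 8 rows of [-0.1  0.2 27.9]
```

carry_out([
  {"x": -1, "y": 1, "z": 25, "turn": 0, "gripper": 0},
  {"x": 0, "y": 0, "z": 27, "turn": 0, "gripper": 0},
  {"x": 0, "y": 0, "z": 27, "turn": 0, "gripper": 0},
  {"x": 0, "y": 0, "z": 27, "turn": 0, "gripper": 0},
  {"x": 0, "y": 0, "z": 27, "turn": 0, "gripper": 0},
  {"x": 0, "y": 0, "z": 27, "turn": 0, "gripper": 0},
  {"x": 0, "y": 0, "z": 22, "turn": 0, "gripper": 0},
  {"x": 0, "y": 0, "z": 15, "turn": 0, "gripper": 0},
  {"x": 0, "y": 0, "z": 11, "turn": 0, "gripper": 0},
  {"x": 0, "y": 0, "z": 10, "turn": 0, "gripper": 0},
  {"x": 0, "y": 0, "z": 6, "turn": 0, "gripper": 0},
  {"x": 0, "y": 0, "z": 0, "turn": 0, "gripper": 0},
])

```text
time: 26.7
tcp_pos: [604.4, 325.7, 18.5]
tool_rot: [[0.998, 0.07, -0.001], [0.07, -0.998, -0.001], [-0.001, 0.001, -1.0]]
force: [0.1, 0.2, -0.2]
finger_gap: 43.5
grip_force: 47.5
```

carry_out([
  {"x": 0, "y": 0, "z": 0, "turn": 0, "gripper": 0.68},
  {"x": 0, "y": 0, "z": 0, "turn": 0, "gripper": 0.68},
  {"x": 0, "y": 0, "z": 0, "turn": 0, "gripper": 0.68},
  {"x": 0, "y": 0, "z": 0, "turn": 0, "gripper": 0.68},
  {"x": 0, "y": 0, "z": -15, "turn": 0, "gripper": 0.68},
  {"x": 0, "y": 0, "z": -27, "turn": 0, "gripper": 0.68},
  {"x": 0, "y": 0, "z": -30, "turn": 0, "gripper": 0.68},
  {"x": 0, "y": 0, "z": -30, "turn": 0, "gripper": 0.68},
  {"x": 0, "y": 0, "z": -30, "turn": 0, "gripper": 0.68},
  {"x": 0, "y": 0, "z": -30, "turn": 0, "gripper": 0.68},
  {"x": 0, "y": 0, "z": -30, "turn": 0, "gripper": 0.68},
  {"x": 0, "y": 0, "z": -33, "turn": 0, "gripper": 0.8},
])

```text
time: 27.7
tcp_pos: [604.2, 326.1, 247.0]
tool_rot: [[0.998, 0.07, 0.0], [0.07, -0.998, 0.0], [0.0, -0.0, -1.0]]
force: [0.3, -0.3, 0.2]
finger_gap: 67.6
grip_force: 0.0
```

Run:
```python
from h import *
p,d=shot('wrist','w8'); parts(cam('wrist'),p,d)
w,dw=shot('top','t8'); parts(cam('top'),w,dw)
go((396,-338,242,-.19))
```

```text
px [400.  45.] n 1786 z [18. 42. 67.] [745.6 220. ] 96 31 0.444
px [452.  19.] n 2657 z [15. 17. 65.] [774.  181.9] 56 41 0.507
px [ 4. 14.] n 90 z [35. 37. 38.] [752.2 613.9] 27 8 1.367
px [280. 173.] n 2988 z [30. 52. 54.] [609.7 330.4] 73 50 0.054
px [263. 301.] n 3278 z [22. 42. 45.] [445.4 339.5] 145 39 0.069
px [189.  91.] n 271 z [15. 43. 66.] [786.  210.2] 76 36 -1.018
px [201. 116.] n 227 z [16. 41. 68.] [731.9 187.6] 94 34 -0.482
px [144. 165.] n 516 z [17. 33. 45.] [602.9 325.8] 71 46 0.077
px [332. 183.] n 715 z [16. 32. 37.] [ 565.1 -154.7] 120 39 -0.144
px [405. 189.] n 692 z [15. 31. 37.] [ 555.3 -343.4] 119 37 -0.075
px [450. 224.] n 1858 z [43. 58. 70.] [ 468.9 -448.8] 269 42 -0.061
px [283. 199.] n 143 z [17. 21. 25.] [522.4 -32.5] 37 28 -0.253
px [140. 212.] n 340 z [16. 30. 38.] [472.1 335.5] 78 38 0.074
px [402. 251.] n 515 z [17. 26. 45.] [ 396.4 -339.7] 72 52 -0.158
px [ 52. 258.] n 342 z [36. 49. 56.] [359.5 548.4] 52 47 -0.249
px [424. 312.] n 77 z [12. 15. 19.] [ 243.5 -396. ] 97 6 0.481
px [506. 359.] n 292 z [16. 43. 67.] [ 129.1 -600.8] 58 23 -0.387
px [264. 380.] n 595 z [ 9. 13. 19.] [65.1  8.4] 146 64 -1.515
t 27.8 at [608.3 329.2 254.6] yaw 0.070 gap 68.4 j7 -2.20 F [ 0.8 -0.4  0. ]
 turn total 0.260 : 3 rows of 0.0866
 to [ 3.96e+02 -3.38e+02  2.42e+02 -1.90e-01] shift [-82.5 695.3  12.6] : 26 rows of [-3.2 26.7  0.5]
```

carry_out([
  {"x": 0, "y": 0, "z": 0, "turn": 0.0867, "gripper": 0.8},
  {"x": 0, "y": 0, "z": 0, "turn": 0.0867, "gripper": 0.8},
  {"x": 0, "y": 0, "z": 0, "turn": 0.0867, "gripper": 0.8},
  {"x": -3.5, "y": 31, "z": 0, "turn": 0, "gripper": 0.8},
  {"x": -3.5, "y": 31, "z": 0, "turn": 0, "gripper": 0.8},
  {"x": -3.5, "y": 31, "z": 0, "turn": 0, "gripper": 0.8},
  {"x": -3.5, "y": 31, "z": 0, "turn": 0, "gripper": 0.8},
  {"x": -3.5, "y": 31, "z": 0, "turn": 0, "gripper": 0.8},
  {"x": -3.5, "y": 31, "z": 0, "turn": 0, "gripper": 0.8},
  {"x": -3.5, "y": 31, "z": 0, "turn": 0, "gripper": 0.8},
  {"x": -3.5, "y": 31, "z": 0, "turn": 0, "gripper": 0.8},
  {"x": -3.5, "y": 31, "z": 0, "turn": 0, "gripper": 0.8},
])

```text
time: 28.8
tcp_pos: [520.4, 57.1, 245.4]
tool_rot: [[0.982, -0.189, 0.002], [-0.189, -0.982, 0.0], [0.002, -0.0, -1.0]]
force: [0.4, 0.3, 0.1]
finger_gap: 68.5
grip_force: 0.0
```

carry_out([
  {"x": -3.5, "y": 31, "z": 0, "turn": 0, "gripper": 0.8},
  {"x": -3.5, "y": 31, "z": 0, "turn": 0, "gripper": 0.8},
  {"x": -3.5, "y": 31, "z": 0, "turn": 0, "gripper": 0.8},
  {"x": -3.5, "y": 31, "z": 0, "turn": 0, "gripper": 0.8},
  {"x": -3.5, "y": 31, "z": 0, "turn": 0, "gripper": 0.8},
  {"x": -3.5, "y": 31, "z": 0, "turn": 0, "gripper": 0.8},
  {"x": -3.5, "y": 31, "z": 0, "turn": 0, "gripper": 0.8},
  {"x": -3.5, "y": 31, "z": 0, "turn": 0, "gripper": 0.8},
  {"x": -3.5, "y": 31, "z": 0, "turn": 0, "gripper": 0.8},
  {"x": -3.5, "y": 31, "z": 0, "turn": 0, "gripper": 0.8},
  {"x": -3.5, "y": 31, "z": 0, "turn": 0, "gripper": 0.8},
  {"x": -3.5, "y": 31, "z": 0, "turn": 0, "gripper": 0.8},
])

```text
time: 29.8
tcp_pos: [409.0, -300.2, 245.5]
tool_rot: [[0.982, -0.188, 0.002], [-0.188, -0.982, -0.001], [0.002, 0.0, -1.0]]
force: [0.9, 0.1, -0.1]
finger_gap: 68.3
grip_force: 0.0
```

carry_out([
  {"x": -2, "y": 21, "z": 0, "turn": 0, "gripper": 0.8},
  {"x": -2, "y": 21, "z": 0, "turn": 0, "gripper": 0.8},
  {"x": 0, "y": 0, "z": 0, "turn": 0, "gripper": 0.8},
  {"x": 0, "y": 0, "z": 0, "turn": 0, "gripper": 0.8},
  {"x": 0, "y": 0, "z": 0, "turn": 0, "gripper": 0.8},
])

```text
time: 30.22
tcp_pos: [398.2, -338.4, 244.7]
tool_rot: [[0.982, -0.188, 0.001], [-0.188, -0.982, 0.001], [0.001, -0.001, -1.0]]
force: [0.2, -0.1, 0.8]
finger_gap: 68.6
grip_force: 0.0
```

Run:
```python
from h import *
p,d=shot('wrist','w9'); parts(cam('wrist'),p,d)
go((396,-338.5,14,-.19))
```

```text
px [58. 54.] n 4111 z [18. 34. 36.] [ 556.7 -142.8] 103 57 -0.146
px [257.  38.] n 3065 z [19. 35. 37.] [ 529.2 -341.1] 69 36 -0.076
px [385. 110.] n 9523 z [45. 58. 69.] [ 438.4 -442.7] 208 34 -0.054
px [278. 176.] n 2921 z [21. 42. 45.] [ 396.4 -335.4] 70 44 -0.191
px [342. 279.] n 228 z [14. 16. 17.] [ 259.8 -387. ] 63 6 0.506
px [540. 343.] n 1388 z [15. 40. 67.] [ 144.4 -613.4] 48 17 -1.333
t 30.3 at [ 398.5 -338.   244.6] yaw -0.188 gap 68.2 j7 -1.13 F [ 0.7  0.3 -0.1]
 turn total 0.002 : 1 rows of 0.0022
 to [ 3.960e+02 -3.385e+02  1.400e+01 -1.900e-01] shift [ -2.3   1.  230.6] : 9 rows of [-0.3  0.1 25.6]
```

carry_out([
  {"x": -2, "y": -1, "z": 27, "turn": 0, "gripper": 0.8},
  {"x": 0, "y": 0, "z": 27, "turn": 0, "gripper": 0.8},
  {"x": 0, "y": 0, "z": 27, "turn": 0, "gripper": 0.8},
  {"x": 0, "y": 0, "z": 27, "turn": 0, "gripper": 0.8},
  {"x": 0, "y": 0, "z": 27, "turn": 0, "gripper": 0.8},
  {"x": 0, "y": 0, "z": 27, "turn": 0, "gripper": 0.8},
  {"x": 0, "y": 0, "z": 21, "turn": 0, "gripper": 0.8},
  {"x": 0, "y": 0, "z": 14, "turn": 0, "gripper": 0.8},
  {"x": 0, "y": 0, "z": 10, "turn": 0, "gripper": 0.8},
  {"x": 0, "y": 0, "z": 10, "turn": 0, "gripper": 0.8},
  {"x": 0, "y": 0, "z": 8, "turn": 0, "gripper": 0.8},
  {"x": 0, "y": 0, "z": 6, "turn": 0, "gripper": 0.8},
])

```text
time: 31.27
tcp_pos: [396.5, -337.9, 13.0]
tool_rot: [[0.982, -0.188, 0.001], [-0.188, -0.982, -0.0], [0.001, -0.0, -1.0]]
force: [0.4, 0.9, 1.0]
finger_gap: 68.2
grip_force: 0.0
```

carry_out([
  {"x": 0, "y": 0, "z": 0, "turn": 0, "gripper": 0},
  {"x": 0, "y": 0, "z": 0, "turn": 0, "gripper": 0},
  {"x": 0, "y": 0, "z": 0, "turn": 0, "gripper": 0},
  {"x": 0, "y": 0, "z": 0, "turn": 0, "gripper": 0},
  {"x": 0, "y": 0, "z": 0, "turn": 0, "gripper": 0},
  {"x": 0, "y": 0, "z": 0, "turn": 0, "gripper": 0},
  {"x": 0, "y": 0, "z": 0, "turn": 0, "gripper": 0},
], grip_force=45)

```text
time: 31.85
tcp_pos: [396.1, -338.6, 13.8]
tool_rot: [[0.982, -0.189, 0.001], [-0.189, -0.982, -0.001], [0.001, 0.0, -1.0]]
force: [0.2, -0.1, 2.0]
finger_gap: 43.6
grip_force: 47.7
```

carry_out([
  {"x": 0, "y": 0, "z": -10, "turn": 0, "gripper": 0},
  {"x": 0, "y": 0, "z": -20, "turn": 0, "gripper": 0},
  {"x": 0, "y": 0, "z": -28, "turn": 0, "gripper": 0},
  {"x": 0, "y": 0, "z": -28, "turn": 0, "gripper": 0},
  {"x": 0, "y": 0, "z": -28, "turn": 0, "gripper": 0},
  {"x": 0, "y": 0, "z": -28, "turn": 0, "gripper": 0},
  {"x": 0, "y": 0, "z": -28, "turn": 0, "gripper": 0},
  {"x": 0, "y": 0, "z": -28, "turn": 0, "gripper": 0},
  {"x": 0, "y": 0, "z": -28, "turn": 0, "gripper": 0},
  {"x": 0, "y": 0, "z": -4, "turn": -0.087, "gripper": 0},
  {"x": 0, "y": 0, "z": 0, "turn": -0.087, "gripper": 0},
  {"x": 0, "y": 0, "z": 0, "turn": -0.087, "gripper": 0},
])

```text
time: 32.85
tcp_pos: [396.0, -338.5, 245.1]
tool_rot: [[0.997, 0.075, 0.002], [0.075, -0.997, -0.001], [0.002, 0.002, -1.0]]
force: [0.3, 0.9, -1.3]
finger_gap: 43.4
grip_force: 47.5
```

Run:
```python
from h import *
go((609.6,242.8,243),step=31)
```

```text
t 32.9 at [ 396.  -338.5  245.1] yaw 0.075 gap 43.4 j7 -0.86 F [ 0.3  0.9 -1.3]
 to [609.6 242.8 243. ] shift [ 256.5 -563.6    2.1] : 20 rows of [ 12.8 -28.2   0.1]
```

carry_out([
  {"x": 12.8, "y": -28.2, "z": 0, "turn": 0, "gripper": 0},
  {"x": 12.8, "y": -28.2, "z": 0, "turn": 0, "gripper": 0},
  {"x": 12.8, "y": -28.2, "z": 0, "turn": 0, "gripper": 0},
  {"x": 12.8, "y": -28.2, "z": 0, "turn": 0, "gripper": 0},
  {"x": 12.8, "y": -28.2, "z": 0, "turn": 0, "gripper": 0},
  {"x": 12.8, "y": -28.2, "z": 0, "turn": 0, "gripper": 0},
  {"x": 12.8, "y": -28.2, "z": 0, "turn": 0, "gripper": 0},
  {"x": 12.8, "y": -28.2, "z": 0, "turn": 0, "gripper": 0},
  {"x": 12.8, "y": -28.2, "z": 0, "turn": 0, "gripper": 0},
  {"x": 12.8, "y": -28.2, "z": 0, "turn": 0, "gripper": 0},
  {"x": 12.8, "y": -28.2, "z": 0, "turn": 0, "gripper": 0},
  {"x": 12.8, "y": -28.2, "z": 0, "turn": 0, "gripper": 0},
])

```text
time: 33.85
tcp_pos: [525.0, 11.4, 243.8]
tool_rot: [[0.998, 0.07, 0.0], [0.07, -0.998, -0.001], [0.0, 0.001, -1.0]]
force: [0.0, -0.1, -0.9]
finger_gap: 43.2
grip_force: 47.5
```

carry_out([
  {"x": 12.8, "y": -28.2, "z": 0, "turn": 0, "gripper": 0},
  {"x": 12.8, "y": -28.2, "z": 0, "turn": 0, "gripper": 0},
  {"x": 12.8, "y": -28.2, "z": 0, "turn": 0, "gripper": 0},
  {"x": 12.8, "y": -28.2, "z": 0, "turn": 0, "gripper": 0},
  {"x": 12.8, "y": -28.2, "z": 0, "turn": 0, "gripper": 0},
  {"x": 12.8, "y": -28.2, "z": 0, "turn": 0, "gripper": 0},
  {"x": 12.8, "y": -28.2, "z": 0, "turn": 0, "gripper": 0},
  {"x": 12.8, "y": -28.2, "z": 0, "turn": 0, "gripper": 0},
  {"x": 0, "y": 0, "z": 0, "turn": 0, "gripper": 0},
  {"x": 0, "y": 0, "z": 0, "turn": 0, "gripper": 0},
])

```text
time: 34.68
tcp_pos: [610.3, 245.5, 243.2]
tool_rot: [[0.997, 0.075, -0.001], [0.075, -0.997, 0.001], [-0.001, -0.001, -1.0]]
force: [0.9, 0.0, -0.7]
finger_gap: 43.4
grip_force: 47.5
```

Run:
```python
from h import *
go((609,243,17))
```

```text
t 34.7 at [610.3 245.5 243.2] yaw 0.076 gap 43.4 j7 -2.06 F [ 0.9  0.  -0.7]
 to [609 243  17] shift [ -1.5   2.4 226.2] : 9 rows of [-0.2  0.3 25.1]
```

carry_out([
  {"x": -1, "y": 1, "z": 27, "turn": 0, "gripper": 0},
  {"x": 0, "y": 0, "z": 27, "turn": 0, "gripper": 0},
  {"x": 0, "y": 0, "z": 27, "turn": 0, "gripper": 0},
  {"x": 0, "y": 0, "z": 27, "turn": 0, "gripper": 0},
  {"x": 0, "y": 0, "z": 27, "turn": 0, "gripper": 0},
  {"x": 0, "y": 0, "z": 27, "turn": 0, "gripper": 0},
  {"x": 0, "y": 0, "z": 22, "turn": 0, "gripper": 0},
  {"x": 0, "y": 0, "z": 15, "turn": 0, "gripper": 0},
  {"x": 0, "y": 0, "z": 11, "turn": 0, "gripper": 0},
  {"x": 0, "y": 0, "z": 10, "turn": 0, "gripper": 0},
  {"x": 0, "y": 0, "z": 6, "turn": 0, "gripper": 0},
  {"x": 0, "y": 0, "z": 0, "turn": 0, "gripper": 0},
])

```text
time: 35.68
tcp_pos: [610.1, 240.9, 16.6]
tool_rot: [[0.998, 0.07, -0.001], [0.07, -0.998, -0.001], [-0.001, 0.001, -1.0]]
force: [-0.2, 0.9, -0.0]
finger_gap: 43.1
grip_force: 47.5
```

carry_out([
  {"x": 0, "y": 0, "z": 0, "turn": 0, "gripper": 0.68},
  {"x": 0, "y": 0, "z": 0, "turn": 0, "gripper": 0.68},
  {"x": 0, "y": 0, "z": 0, "turn": 0, "gripper": 0.68},
  {"x": 0, "y": 0, "z": 0, "turn": 0, "gripper": 0.68},
  {"x": 0, "y": 0, "z": -15, "turn": 0, "gripper": 0.68},
  {"x": 0, "y": 0, "z": -27, "turn": 0, "gripper": 0.68},
  {"x": 0, "y": 0, "z": -30, "turn": 0, "gripper": 0.68},
  {"x": 0, "y": 0, "z": -30, "turn": 0, "gripper": 0.68},
  {"x": 0, "y": 0, "z": -30, "turn": 0, "gripper": 0.68},
  {"x": 0, "y": 0, "z": -30, "turn": 0, "gripper": 0.68},
  {"x": 0, "y": 0, "z": -30, "turn": 0, "gripper": 0.68},
  {"x": 0, "y": 0, "z": -33, "turn": 0, "gripper": 0.8},
])

```text
time: 36.68
tcp_pos: [609.8, 241.2, 244.9]
tool_rot: [[0.997, 0.071, 0.0], [0.071, -0.997, 0.0], [0.0, -0.0, -1.0]]
force: [-0.3, -0.3, 0.4]
finger_gap: 68.0
grip_force: 0.0
```

Run:
```python
from h import *
w,dw=shot('top','t10'); parts(cam('top'),w,dw)
go((565,-152,242,-.145),step=31)
```

```text
px [189.  91.] n 275 z [14. 42. 68.] [786.1 210. ] 76 36 -1.027
px [201. 115.] n 233 z [16. 41. 68.] [732.7 187.2] 95 34 -0.498
px [ 39. 109.] n 65 z [18. 23. 27.] [747.2 615.5] 42 10 1.267
px [177. 163.] n 497 z [18. 33. 45.] [609.3 240. ] 68 47 0.108
px [332. 184.] n 716 z [16. 32. 37.] [ 565.6 -154.6] 121 39 -0.143
px [405. 189.] n 701 z [15. 31. 37.] [ 555.4 -344. ] 119 37 -0.08
px [450. 223.] n 1880 z [43. 58. 70.] [ 470.1 -447.2] 271 39 -0.064
px [283. 199.] n 141 z [18. 22. 25.] [522.5 -32.2] 37 27 -0.254
px [ 52. 258.] n 343 z [36. 49. 56.] [361.3 549.1] 53 47 0.405
px [424. 312.] n 81 z [11. 15. 18.] [ 243.9 -396.3] 99 6 0.477
px [506. 359.] n 290 z [16. 43. 67.] [ 128.7 -601.5] 58 27 -0.404
px [277. 380.] n 529 z [ 8. 13. 18.] [ 66.8 -26.4] 139 54 1.183
t 36.7 at [614.1 243.5 254.1] yaw 0.071 gap 68.5 j7 -2.06 F [2.  0.8 4.6]
 turn total 0.216 : 2 rows of 0.1079
 to [ 5.65e+02 -1.52e+02  2.42e+02 -1.40e-01] shift [  8.6 398.4  12.1] : 13 rows of [ 0.7 30.6  0.9]
```

carry_out([
  {"x": 0, "y": 0, "z": 0, "turn": 0.108, "gripper": 0.8},
  {"x": 0, "y": 0, "z": 0, "turn": 0.108, "gripper": 0.8},
  {"x": 0.9, "y": 28.4, "z": 0, "turn": 0, "gripper": 0.8},
  {"x": 0.9, "y": 28.4, "z": 0, "turn": 0, "gripper": 0.8},
  {"x": 0.9, "y": 28.4, "z": 0, "turn": 0, "gripper": 0.8},
  {"x": 0.9, "y": 28.4, "z": 0, "turn": 0, "gripper": 0.8},
  {"x": 0.9, "y": 28.4, "z": 0, "turn": 0, "gripper": 0.8},
  {"x": 0.9, "y": 28.4, "z": 0, "turn": 0, "gripper": 0.8},
  {"x": 0.9, "y": 28.4, "z": 0, "turn": 0, "gripper": 0.8},
  {"x": 0.9, "y": 28.4, "z": 0, "turn": 0, "gripper": 0.8},
  {"x": 0.9, "y": 28.4, "z": 0, "turn": 0, "gripper": 0.8},
  {"x": 0.9, "y": 28.4, "z": 0, "turn": 0, "gripper": 0.8},
])

```text
time: 37.73
tcp_pos: [578.0, -42.0, 243.8]
tool_rot: [[0.99, -0.144, 0.002], [-0.144, -0.99, -0.0], [0.002, -0.0, -1.0]]
force: [0.9, 0.3, -0.9]
finger_gap: 68.4
grip_force: 0.0
```

carry_out([
  {"x": 0.9, "y": 28.4, "z": 0, "turn": 0, "gripper": 0.8},
  {"x": 0.9, "y": 28.4, "z": 0, "turn": 0, "gripper": 0.8},
  {"x": 0.9, "y": 28.4, "z": 0, "turn": 0, "gripper": 0.8},
  {"x": 0.9, "y": 28.4, "z": 0, "turn": 0, "gripper": 0.8},
  {"x": 0, "y": 0, "z": 0, "turn": 0, "gripper": 0.8},
  {"x": 0, "y": 0, "z": 0, "turn": 0, "gripper": 0.8},
  {"x": 0, "y": 0, "z": 0, "turn": 0, "gripper": 0.8},
])

```text
time: 38.32
tcp_pos: [565.6, -153.0, 243.2]
tool_rot: [[0.99, -0.144, 0.001], [-0.144, -0.99, 0.001], [0.001, -0.001, -1.0]]
force: [-0.6, 0.5, -0.1]
finger_gap: 68.1
grip_force: 0.0
```

Run:
```python
from h import *
p,d=shot('wrist','w11'); parts(cam('wrist'),p,d)
go((565,-152.5,10.5,-.145))
```

```text
px [464. 159.] n 5051 z [17. 33. 36.] [ 555.1 -342.7] 121 38 -0.079
px [281. 175.] n 4270 z [19. 35. 37.] [ 563.8 -152.8] 121 36 -0.144
px [551. 288.] n 2070 z [44. 48. 57.] [ 429.8 -425.9] 192 20 0.039
px [175. 229.] n 728 z [21. 23. 24.] [522.6 -31.2] 38 29 -0.223
t 38.4 at [ 565.8 -151.9  243. ] yaw -0.143 gap 68.7 j7 -1.56 F [-0.3  0.2 -0.3]
 turn total 0.002 : 1 rows of 0.0020
 to [ 5.650e+02 -1.525e+02  1.050e+01 -1.400e-01] shift [ -0.7   0.7 232.5] : 9 rows of [-0.1  0.1 25.8]
```

carry_out([
  {"x": -1.5, "y": 1, "z": 27, "turn": 0, "gripper": 0.8},
  {"x": 0, "y": 0, "z": 27, "turn": 0, "gripper": 0.8},
  {"x": 0, "y": 0, "z": 27, "turn": 0, "gripper": 0.8},
  {"x": 0, "y": 0, "z": 27, "turn": 0, "gripper": 0.8},
  {"x": 0, "y": 0, "z": 27, "turn": 0, "gripper": 0.8},
  {"x": 0, "y": 0, "z": 27, "turn": 0, "gripper": 0.8},
  {"x": 0, "y": 0, "z": 21, "turn": 0, "gripper": 0.8},
  {"x": 0, "y": 0, "z": 14, "turn": 0, "gripper": 0.8},
  {"x": 0, "y": 0, "z": 10, "turn": 0, "gripper": 0.8},
  {"x": 0, "y": 0, "z": 10, "turn": 0, "gripper": 0.8},
  {"x": 0, "y": 0, "z": 8, "turn": 0, "gripper": 0.8},
  {"x": 0, "y": 0, "z": 7.5, "turn": 0, "gripper": 0.8},
])

```text
time: 39.37
tcp_pos: [564.6, -154.0, 9.8]
tool_rot: [[0.99, -0.144, 0.001], [-0.144, -0.99, 0.0], [0.001, -0.0, -1.0]]
force: [0.9, -0.2, 0.7]
finger_gap: 68.1
grip_force: 0.0
```

carry_out([
  {"x": 0, "y": 0, "z": 0, "turn": 0, "gripper": 0},
  {"x": 0, "y": 0, "z": 0, "turn": 0, "gripper": 0},
  {"x": 0, "y": 0, "z": 0, "turn": 0, "gripper": 0},
  {"x": 0, "y": 0, "z": 0, "turn": 0, "gripper": 0},
  {"x": 0, "y": 0, "z": 0, "turn": 0, "gripper": 0},
  {"x": 0, "y": 0, "z": 0, "turn": 0, "gripper": 0},
  {"x": 0, "y": 0, "z": 0, "turn": 0, "gripper": 0},
], grip_force=45)

```text
time: 39.95
tcp_pos: [564.4, -154.9, 10.6]
tool_rot: [[0.989, -0.145, 0.001], [-0.145, -0.989, -0.0], [0.001, 0.0, -1.0]]
force: [-0.1, -0.4, 3.3]
finger_gap: 35.2
grip_force: 46.5
```

carry_out([
  {"x": 0, "y": 0, "z": -10, "turn": 0, "gripper": 0},
  {"x": 0, "y": 0, "z": -20, "turn": 0, "gripper": 0},
  {"x": 0, "y": 0, "z": -28, "turn": 0, "gripper": 0},
  {"x": 0, "y": 0, "z": -28, "turn": 0, "gripper": 0},
  {"x": 0, "y": 0, "z": -28, "turn": 0, "gripper": 0},
  {"x": 0, "y": 0, "z": -28, "turn": 0, "gripper": 0},
  {"x": 0, "y": 0, "z": -28, "turn": 0, "gripper": 0},
  {"x": 0, "y": 0, "z": -28, "turn": 0, "gripper": 0},
  {"x": 0, "y": 0, "z": -28, "turn": 0, "gripper": 0},
  {"x": 0, "y": 0, "z": -6, "turn": -0.072, "gripper": 0},
  {"x": 0, "y": 0, "z": 0, "turn": -0.072, "gripper": 0},
  {"x": 0, "y": 0, "z": 0, "turn": -0.072, "gripper": 0},
])

```text
time: 40.95
tcp_pos: [563.9, -154.7, 243.6]
tool_rot: [[0.997, 0.074, 0.002], [0.074, -0.997, -0.001], [0.002, 0.001, -1.0]]
force: [1.2, 0.2, 0.3]
finger_gap: 35.1
grip_force: 46.2
```

Run:
```python
from h import *
go((455,271.5,243),step=31)
```

```text
t 41.0 at [ 563.9 -154.7  243.6] yaw 0.074 gap 35.1 j7 -1.34 F [1.2 0.2 0.3]
 to [455.  271.5 243. ] shift [ -77.  -433.1    0.6] : 15 rows of [ -5.1 -28.9   0. ]
```

carry_out([
  {"x": -5.1, "y": -28.9, "z": 0, "turn": 0, "gripper": 0},
  {"x": -5.1, "y": -28.9, "z": 0, "turn": 0, "gripper": 0},
  {"x": -5.1, "y": -28.9, "z": 0, "turn": 0, "gripper": 0},
  {"x": -5.1, "y": -28.9, "z": 0, "turn": 0, "gripper": 0},
  {"x": -5.1, "y": -28.9, "z": 0, "turn": 0, "gripper": 0},
  {"x": -5.1, "y": -28.9, "z": 0, "turn": 0, "gripper": 0},
  {"x": -5.1, "y": -28.9, "z": 0, "turn": 0, "gripper": 0},
  {"x": -5.1, "y": -28.9, "z": 0, "turn": 0, "gripper": 0},
  {"x": -5.1, "y": -28.9, "z": 0, "turn": 0, "gripper": 0},
  {"x": -5.1, "y": -28.9, "z": 0, "turn": 0, "gripper": 0},
  {"x": -5.1, "y": -28.9, "z": 0, "turn": 0, "gripper": 0},
  {"x": -5.1, "y": -28.9, "z": 0, "turn": 0, "gripper": 0},
])

```text
time: 41.95
tcp_pos: [477.1, 188.0, 242.1]
tool_rot: [[0.998, 0.071, 0.0], [0.071, -0.998, -0.001], [-0.0, 0.001, -1.0]]
force: [0.7, 0.6, 0.1]
finger_gap: 35.1
grip_force: 46.2
```

carry_out([
  {"x": -5.1, "y": -28.9, "z": 0, "turn": 0, "gripper": 0},
  {"x": -5.1, "y": -28.9, "z": 0, "turn": 0, "gripper": 0},
  {"x": -5.1, "y": -28.9, "z": 0, "turn": 0, "gripper": 0},
  {"x": 0, "y": 0, "z": 0, "turn": 0, "gripper": 0},
  {"x": 0, "y": 0, "z": 0, "turn": 0, "gripper": 0},
  {"x": 0, "y": 0, "z": 0, "turn": 0, "gripper": 0},
])

```text
time: 42.45
tcp_pos: [456.6, 271.6, 241.8]
tool_rot: [[0.997, 0.071, -0.0], [0.071, -0.997, -0.001], [-0.0, 0.001, -1.0]]
force: [-0.1, -0.3, -1.2]
finger_gap: 35.4
grip_force: 46.2
```

Run:
```python
from h import *
go((455,271.5,14))
```

```text
t 42.5 at [456.6 271.6 241.8] yaw 0.071 gap 35.4 j7 -2.20 F [-0.1 -0.3 -1.2]
 to [455.  271.5  14. ] shift [ -1.6  -0.  227.8] : 9 rows of [-0.2 -0.  25.3]
```

carry_out([
  {"x": -1.5, "y": 4, "z": 27, "turn": 0, "gripper": 0},
  {"x": 0, "y": 0, "z": 27, "turn": 0, "gripper": 0},
  {"x": 0, "y": 0, "z": 27, "turn": 0, "gripper": 0},
  {"x": 0, "y": 0, "z": 27, "turn": 0, "gripper": 0},
  {"x": 0, "y": 0, "z": 27, "turn": 0, "gripper": 0},
  {"x": 0, "y": 0, "z": 27, "turn": 0, "gripper": 0},
  {"x": 0, "y": 0, "z": 22, "turn": 0, "gripper": 0},
  {"x": 0, "y": 0, "z": 15, "turn": 0, "gripper": 0},
  {"x": 0, "y": 0, "z": 11, "turn": 0, "gripper": 0},
  {"x": 0, "y": 0, "z": 10, "turn": 0, "gripper": 0},
  {"x": 0, "y": 0, "z": 8, "turn": 0, "gripper": 0},
  {"x": 0, "y": 0, "z": 0, "turn": 0, "gripper": 0},
])

```text
time: 43.45
tcp_pos: [455.2, 267.1, 12.7]
tool_rot: [[0.998, 0.07, -0.002], [0.07, -0.998, -0.001], [-0.002, 0.001, -1.0]]
force: [-0.1, -0.6, -0.8]
finger_gap: 35.0
grip_force: 46.2
```

carry_out([
  {"x": 0, "y": 0, "z": 0, "turn": 0, "gripper": 0.56},
  {"x": 0, "y": 0, "z": 0, "turn": 0, "gripper": 0.56},
  {"x": 0, "y": 0, "z": 0, "turn": 0, "gripper": 0.56},
  {"x": 0, "y": 0, "z": 0, "turn": 0, "gripper": 0.56},
  {"x": 0, "y": 0, "z": -15, "turn": 0, "gripper": 0.56},
  {"x": 0, "y": 0, "z": -27, "turn": 0, "gripper": 0.56},
  {"x": 0, "y": 0, "z": -30, "turn": 0, "gripper": 0.56},
  {"x": 0, "y": 0, "z": -30, "turn": 0, "gripper": 0.56},
  {"x": 0, "y": 0, "z": -30, "turn": 0, "gripper": 0.56},
  {"x": 0, "y": 0, "z": -30, "turn": 0, "gripper": 0.56},
  {"x": 0, "y": 0, "z": -30, "turn": 0, "gripper": 0.56},
  {"x": 0, "y": 0, "z": -36, "turn": 0, "gripper": 0.8},
])

```text
time: 44.45
tcp_pos: [454.5, 267.7, 242.8]
tool_rot: [[0.997, 0.071, -0.001], [0.071, -0.997, -0.001], [-0.001, 0.001, -1.0]]
force: [0.7, 0.1, -0.5]
finger_gap: 58.4
grip_force: 0.0
```

Run:
```python
from h import *
w,dw=shot('top','t12'); parts(cam('top'),w,dw)
p,d=shot('wrist','w12'); parts(cam('wrist'),p,d)
go((555.5,-342,242,-.077),step=31)
```

```text
px [189.  91.] n 275 z [15. 43. 67.] [786.7 210.5] 76 34 -1.028
px [200. 116.] n 208 z [18. 37. 67.] [732.  187.3] 93 34 -0.48
px [ 39. 109.] n 65 z [18. 23. 28.] [747.2 615.4] 42 10 1.246
px [178. 163.] n 496 z [18. 33. 45.] [609.9 240.3] 69 46 0.087
px [144. 166.] n 516 z [17. 33. 45.] [602.6 325.7] 72 45 0.082
px [405. 189.] n 697 z [15. 31. 37.] [ 555.1 -344.1] 118 37 -0.077
px [450. 223.] n 1874 z [43. 57. 70.] [ 469.9 -447.2] 270 39 -0.055
px [283. 199.] n 141 z [17. 21. 25.] [522.4 -32.2] 37 27 -0.256
px [143. 206.] n 168 z [17. 34. 38.] [497.7 316.9] 81 24 1.34
px [149. 239.] n 814 z [16. 32. 38.] [423.3 311.5] 101 79 0.073
px [425. 313.] n 79 z [12. 15. 19.] [ 243.6 -396.1] 97 7 0.48
px [506. 359.] n 281 z [19. 43. 66.] [ 130.2 -600.2] 57 25 -0.437
px [248. 389.] n 700 z [ 9. 13. 19.] [38.7 46.8] 160 74 -0.802
px [233.  30.] n 2973 z [19. 41. 43.] [597.4 326. ] 56 45 0.078
px [325.  30.] n 3004 z [19. 41. 43.] [603.4 241.1] 56 44 0.063
px [235. 190.] n 7907 z [17. 33. 35.] [437.  318.3] 149 73 0.037
px [ 24. 249.] n 1650 z [34. 47. 54.] [359.9 553.4] 57 54 -0.837
t 44.5 at [459.4 271.4 249.5] yaw 0.071 gap 68.6 j7 -2.19 F [ 0.6 -0.3  0.7]
 turn total 0.148 : 2 rows of 0.0740
 to [ 5.555e+02 -3.420e+02  2.420e+02 -8.000e-02] shift [143.  604.2   7.5] : 21 rows of [ 6.8 28.8  0.4]
```

Run:
```python
import cv2
p=cv2.imread('pics/w12.png'); q=cv2.imread('pics/t12.png')
cv2.imwrite('pics/c12.png',cv2.hconcat([cv2.resize(p[0:340,100:460],(400,378)),cv2.resize(q[110:290,90:280],(399,378))]))
```

```text
(no output)
```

View pics/c12.png

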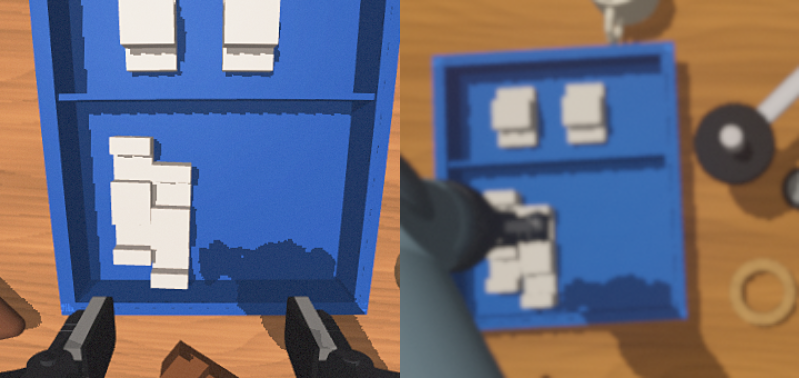

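The knock hit the clip I had just placed and moved it against the first. Both lie flat in the wide bay, at (130,200) and (172,225) in the left crop, and the two stops are in the narrow bay. One clip is left on the tray.

carry_out([
  {"x": 0, "y": 0, "z": 0, "turn": 0.074, "gripper": 0.8},
  {"x": 0, "y": 0, "z": 0, "turn": 0.074, "gripper": 0.8},
  {"x": 7.3, "y": 30, "z": 0, "turn": 0, "gripper": 0.8},
  {"x": 7.3, "y": 30, "z": 0, "turn": 0, "gripper": 0.8},
  {"x": 7.3, "y": 30, "z": 0, "turn": 0, "gripper": 0.8},
  {"x": 7.3, "y": 30, "z": 0, "turn": 0, "gripper": 0.8},
  {"x": 7.3, "y": 30, "z": 0, "turn": 0, "gripper": 0.8},
  {"x": 7.3, "y": 30, "z": 0, "turn": 0, "gripper": 0.8},
  {"x": 7.3, "y": 30, "z": 0, "turn": 0, "gripper": 0.8},
  {"x": 7.3, "y": 30, "z": 0, "turn": 0, "gripper": 0.8},
  {"x": 7.3, "y": 30, "z": 0, "turn": 0, "gripper": 0.8},
  {"x": 7.3, "y": 30, "z": 0, "turn": 0, "gripper": 0.8},
])

```text
time: 45.55
tcp_pos: [504.9, -37.9, 241.7]
tool_rot: [[0.997, -0.077, 0.0], [-0.077, -0.997, -0.0], [0.0, 0.0, -1.0]]
force: [0.3, 0.8, 0.3]
finger_gap: 68.5
grip_force: 0.0
```

carry_out([
  {"x": 7.3, "y": 30, "z": 0, "turn": 0, "gripper": 0.8},
  {"x": 7.3, "y": 30, "z": 0, "turn": 0, "gripper": 0.8},
  {"x": 7.3, "y": 30, "z": 0, "turn": 0, "gripper": 0.8},
  {"x": 7.3, "y": 30, "z": 0, "turn": 0, "gripper": 0.8},
  {"x": 7.3, "y": 30, "z": 0, "turn": 0, "gripper": 0.8},
  {"x": 7.3, "y": 30, "z": 0, "turn": 0, "gripper": 0.8},
  {"x": 7.3, "y": 30, "z": 0, "turn": 0, "gripper": 0.8},
  {"x": 7.3, "y": 30, "z": 0, "turn": 0, "gripper": 0.8},
  {"x": 7.3, "y": 30, "z": 0, "turn": 0, "gripper": 0.8},
  {"x": 7.3, "y": 30, "z": 0, "turn": 0, "gripper": 0.8},
  {"x": 0, "y": 0, "z": 0, "turn": 0, "gripper": 0.8},
  {"x": 0, "y": 0, "z": 0, "turn": 0, "gripper": 0.8},
])

```text
time: 46.55
tcp_pos: [553.5, -344.1, 241.0]
tool_rot: [[0.997, -0.082, -0.001], [-0.082, -0.997, -0.001], [-0.001, 0.001, -1.0]]
force: [0.5, 0.6, -1.1]
finger_gap: 68.1
grip_force: 0.0
```

Run:
```python
from h import *
p,d=shot('wrist','w13'); parts(cam('wrist'),p,d)
p,d=shot('top','t13'); parts(cam('top'),p,d)
go((555,-342,10.5,-.077))
```

```text
px [279. 173.] n 4310 z [19. 35. 37.] [ 555.2 -340.6] 121 36 -0.077
px [391. 194.] n 6219 z [45. 58. 69.] [ 526.  -444.9] 159 32 -0.054
px [  6. 227.] n 397 z [22. 23. 24.] [520.9 -34.6] 38 19 -0.261
px [367. 349.] n 317 z [44. 48. 54.] [ 359.2 -426.5] 46 14 -0.04
px [189.  91.] n 272 z [16. 43. 67.] [786.4 210.3] 76 36 -1.028
px [200. 118.] n 191 z [16. 37. 67.] [726.9 190. ] 82 33 -0.486
px [ 39. 109.] n 63 z [19. 24. 27.] [747.3 615.1] 42 10 1.261
px [177. 163.] n 494 z [18. 35. 45.] [609.7 240.7] 68 46 0.068
px [144. 166.] n 517 z [17. 33. 46.] [602.4 325.8] 71 45 0.093
px [405. 190.] n 662 z [15. 31. 37.] [ 555.  -343.4] 119 35 -0.091
px [449. 228.] n 1370 z [43. 55. 69.] [ 454.2 -445.4] 238 35 -0.057
px [283. 199.] n 141 z [18. 21. 25.] [522.6 -32.2] 37 27 -0.253
px [145. 229.] n 1427 z [16. 32. 38.] [439.8 317.2] 142 75 0.039
px [ 52. 258.] n 340 z [36. 48. 56.] [361.3 548.5] 52 50 0.702
px [509. 359.] n 176 z [31. 54. 69.] [ 129.2 -601.6] 57 23 -0.423
px [261. 388.] n 1025 z [ 8. 13. 18.] [38.9  6.8] 190 120 -1.38
t 46.6 at [ 554.8 -339.9  241.2] yaw -0.076 gap 68.2 j7 -1.18 F [-0.8  1.   0.1]
 turn total 0.001 : 1 rows of 0.0006
 to [ 5.55e+02 -3.42e+02  1.05e+01 -8.00e-02] shift [  0.3   2.1 230.7] : 9 rows of [ 0.   0.2 25.6]
```

carry_out([
  {"x": 0.5, "y": 1.5, "z": 27, "turn": 0, "gripper": 0.75},
  {"x": 0, "y": 0, "z": 27, "turn": 0, "gripper": 0.75},
  {"x": 0, "y": 0, "z": 27, "turn": 0, "gripper": 0.75},
  {"x": 0, "y": 0, "z": 27, "turn": 0, "gripper": 0.75},
  {"x": 0, "y": 0, "z": 27, "turn": 0, "gripper": 0.75},
  {"x": 0, "y": 0, "z": 27, "turn": 0, "gripper": 0.75},
  {"x": 0, "y": 0, "z": 21, "turn": 0, "gripper": 0.75},
  {"x": 0, "y": 0, "z": 14, "turn": 0, "gripper": 0.75},
  {"x": 0, "y": 0, "z": 10, "turn": 0, "gripper": 0.75},
  {"x": 0, "y": 0, "z": 10, "turn": 0, "gripper": 0.75},
  {"x": 0, "y": 0, "z": 8, "turn": 0, "gripper": 0.75},
  {"x": 0, "y": 0, "z": 6, "turn": 0, "gripper": 0.75},
])

```text
time: 47.65
tcp_pos: [555.9, -342.7, 10.9]
tool_rot: [[0.997, -0.077, 0.001], [-0.077, -0.997, -0.0], [0.001, 0.0, -1.0]]
force: [0.2, 0.3, 0.1]
finger_gap: 63.9
grip_force: 0.0
```

carry_out([
  {"x": 0, "y": 0, "z": 0, "turn": 0, "gripper": 0},
  {"x": 0, "y": 0, "z": 0, "turn": 0, "gripper": 0},
  {"x": 0, "y": 0, "z": 0, "turn": 0, "gripper": 0},
  {"x": 0, "y": 0, "z": 0, "turn": 0, "gripper": 0},
  {"x": 0, "y": 0, "z": 0, "turn": 0, "gripper": 0},
  {"x": 0, "y": 0, "z": 0, "turn": 0, "gripper": 0},
  {"x": 0, "y": 0, "z": 0, "turn": 0, "gripper": 0},
], grip_force=45)

```text
time: 48.23
tcp_pos: [555.8, -343.2, 11.6]
tool_rot: [[0.997, -0.077, 0.001], [-0.077, -0.997, -0.001], [0.001, 0.001, -1.0]]
force: [-0.3, 0.3, 2.8]
finger_gap: 35.3
grip_force: 46.1
```

carry_out([
  {"x": 0, "y": 0, "z": -10, "turn": 0, "gripper": 0},
  {"x": 0, "y": 0, "z": -20, "turn": 0, "gripper": 0},
  {"x": 0, "y": 0, "z": -28, "turn": 0, "gripper": 0},
  {"x": 0, "y": 0, "z": -28, "turn": 0, "gripper": 0},
  {"x": 0, "y": 0, "z": -28, "turn": 0, "gripper": 0},
  {"x": 0, "y": 0, "z": -28, "turn": 0, "gripper": 0},
  {"x": 0, "y": 0, "z": -28, "turn": 0, "gripper": 0},
  {"x": 0, "y": 0, "z": -28, "turn": 0, "gripper": 0},
  {"x": 0, "y": 0, "z": -28, "turn": 0, "gripper": 0},
  {"x": 0, "y": 0, "z": -6, "turn": -0.075, "gripper": 0},
  {"x": 0, "y": 0, "z": 0, "turn": -0.075, "gripper": 0},
  {"x": 0, "y": 0, "z": 0, "turn": 0, "gripper": 0},
])

```text
time: 49.23
tcp_pos: [555.4, -342.8, 244.5]
tool_rot: [[0.997, 0.074, 0.002], [0.074, -0.997, -0.001], [0.002, 0.001, -1.0]]
force: [-0.2, 0.6, -0.5]
finger_gap: 34.9
grip_force: 45.8
```

Run:
```python
from h import *
go((459.5,212,243),step=31)
```

```text
t 49.2 at [ 555.4 -342.8  244.5] yaw 0.074 gap 34.9 j7 -1.03 F [-0.2  0.6 -0.5]
 to [459.5 212.  243. ] shift [ -54.6 -560.4    1.5] : 19 rows of [ -2.9 -29.5   0.1]
```

carry_out([
  {"x": -2.9, "y": -29.5, "z": 0, "turn": 0, "gripper": 0},
  {"x": -2.9, "y": -29.5, "z": 0, "turn": 0, "gripper": 0},
  {"x": -2.9, "y": -29.5, "z": 0, "turn": 0, "gripper": 0},
  {"x": -2.9, "y": -29.5, "z": 0, "turn": 0, "gripper": 0},
  {"x": -2.9, "y": -29.5, "z": 0, "turn": 0, "gripper": 0},
  {"x": -2.9, "y": -29.5, "z": 0, "turn": 0, "gripper": 0},
  {"x": -2.9, "y": -29.5, "z": 0, "turn": 0, "gripper": 0},
  {"x": -2.9, "y": -29.5, "z": 0, "turn": 0, "gripper": 0},
  {"x": -2.9, "y": -29.5, "z": 0, "turn": 0, "gripper": 0},
  {"x": -2.9, "y": -29.5, "z": 0, "turn": 0, "gripper": 0},
  {"x": -2.9, "y": -29.5, "z": 0, "turn": 0, "gripper": 0},
  {"x": -2.9, "y": -29.5, "z": 0, "turn": 0, "gripper": 0},
])

```text
time: 50.23
tcp_pos: [493.3, 9.0, 242.1]
tool_rot: [[0.998, 0.07, -0.002], [0.07, -0.998, -0.0], [-0.002, 0.0, -1.0]]
force: [0.1, -0.2, -0.6]
finger_gap: 35.0
grip_force: 45.8
```

carry_out([
  {"x": -2.9, "y": -29.5, "z": 0, "turn": 0, "gripper": 0},
  {"x": -2.9, "y": -29.5, "z": 0, "turn": 0, "gripper": 0},
  {"x": -2.9, "y": -29.5, "z": 0, "turn": 0, "gripper": 0},
  {"x": -2.9, "y": -29.5, "z": 0, "turn": 0, "gripper": 0},
  {"x": -2.9, "y": -29.5, "z": 0, "turn": 0, "gripper": 0},
  {"x": -2.9, "y": -29.5, "z": 0, "turn": 0, "gripper": 0},
  {"x": -2.9, "y": -29.5, "z": 0, "turn": 0, "gripper": 0},
  {"x": 0, "y": 0, "z": 0, "turn": 0, "gripper": 0},
  {"x": 0, "y": 0, "z": 0, "turn": 0, "gripper": 0},
  {"x": 0, "y": 0, "z": 0, "turn": 0, "gripper": 0},
])

```text
time: 51.07
tcp_pos: [459.0, 211.4, 242.1]
tool_rot: [[0.997, 0.072, -0.001], [0.072, -0.997, -0.001], [-0.001, 0.001, -1.0]]
force: [0.2, -1.3, 0.1]
finger_gap: 35.4
grip_force: 45.8
```

Run:
```python
from h import *
go((459,212,14))
```

```text
t 51.1 at [459.  211.4 242.1] yaw 0.072 gap 35.4 j7 -2.07 F [ 0.2 -1.3  0.1]
 to [459 212  14] shift [  0.   -0.6 228.1] : 9 rows of [ 0.  -0.1 25.3]
```

carry_out([
  {"x": 0, "y": 0, "z": 27, "turn": 0, "gripper": 0},
  {"x": 0, "y": 0, "z": 27, "turn": 0, "gripper": 0},
  {"x": 0, "y": 0, "z": 27, "turn": 0, "gripper": 0},
  {"x": 0, "y": 0, "z": 27, "turn": 0, "gripper": 0},
  {"x": 0, "y": 0, "z": 27, "turn": 0, "gripper": 0},
  {"x": 0, "y": 0, "z": 27, "turn": 0, "gripper": 0},
  {"x": 0, "y": 0, "z": 22, "turn": 0, "gripper": 0},
  {"x": 0, "y": 0, "z": 15, "turn": 0, "gripper": 0},
  {"x": 0, "y": 0, "z": 11, "turn": 0, "gripper": 0},
  {"x": 0, "y": 0, "z": 10, "turn": 0, "gripper": 0},
  {"x": 0, "y": 0, "z": 8, "turn": 0, "gripper": 0},
  {"x": 0, "y": 0, "z": 0, "turn": 0, "gripper": 0},
])

```text
time: 52.07
tcp_pos: [459.0, 211.2, 13.6]
tool_rot: [[0.997, 0.071, -0.002], [0.071, -0.997, -0.001], [-0.002, 0.001, -1.0]]
force: [-0.4, 0.5, -1.1]
finger_gap: 35.4
grip_force: 45.8
```

carry_out([
  {"x": 0, "y": 0, "z": 0, "turn": 0, "gripper": 0.6},
  {"x": 0, "y": 0, "z": 0, "turn": 0, "gripper": 0.6},
  {"x": 0, "y": 0, "z": 0, "turn": 0, "gripper": 0.6},
  {"x": 0, "y": 0, "z": 0, "turn": 0, "gripper": 0.6},
  {"x": 0, "y": 0, "z": -15, "turn": 0, "gripper": 0.6},
  {"x": 0, "y": 0, "z": -27, "turn": 0, "gripper": 0.6},
  {"x": 0, "y": 0, "z": -30, "turn": 0, "gripper": 0.6},
  {"x": 0, "y": 0, "z": -30, "turn": 0, "gripper": 0.6},
  {"x": 0, "y": 0, "z": -30, "turn": 0, "gripper": 0.6},
  {"x": 0, "y": 0, "z": -30, "turn": 0, "gripper": 0.6},
  {"x": 0, "y": 0, "z": -30, "turn": 0, "gripper": 0.6},
  {"x": 0, "y": 0, "z": -36, "turn": 0, "gripper": 1},
])

```text
time: 53.07
tcp_pos: [458.4, 211.8, 243.8]
tool_rot: [[0.997, 0.073, -0.001], [0.073, -0.997, -0.001], [-0.001, 0.001, -1.0]]
force: [-0.5, -1.1, 0.7]
finger_gap: 61.7
grip_force: 0.0
```

carry_out([
  {"x": 0, "y": 0, "z": 0, "turn": 0, "gripper": 1},
  {"x": 0, "y": 0, "z": 0, "turn": 0, "gripper": 1},
])

```text
time: 53.23
tcp_pos: [461.3, 213.4, 246.3]
tool_rot: [[0.997, 0.073, 0.007], [0.073, -0.997, 0.002], [0.007, -0.002, -1.0]]
force: [-0.3, 0.5, -0.4]
finger_gap: 84.7
grip_force: 0.0
```

Run:
```python
from h import *
w,dw=shot('top','t14'); parts(cam('top'),w,dw)
P=cloud(cam('top'),dw); m=(P[...,2]>185)&(P[...,2]<206)&(P[...,0]>520)&(P[...,0]<620)&(P[...,1]>0)&(P[...,1]<100); print('pin',P[m].mean(0),m.sum())
p,d=shot('wrist','w14'); parts(cam('wrist'),p,d)
go((560,50,242,-.5),(560,50,168),step=31)
```

```text
px [189.  91.] n 268 z [16. 42. 67.] [787.4 210. ] 75 36 -1.062
px [201. 116.] n 223 z [15. 41. 68.] [732.2 187.6] 93 34 -0.498
px [ 39. 109.] n 64 z [19. 23. 28.] [747.6 616.5] 42 10 1.274
px [178. 163.] n 498 z [18. 32. 45.] [609.8 240.2] 68 45 0.088
px [144. 166.] n 516 z [18. 32. 46.] [602.8 326.2] 72 47 0.099
px [450. 223.] n 1853 z [43. 58. 70.] [ 469.9 -447. ] 270 38 -0.049
px [283. 199.] n 142 z [17. 21. 25.] [522.4 -32.1] 37 27 -0.256
px [187. 203.] n 130 z [16. 33. 38.] [503.4 189.1] 88 27 1.315
px [188. 234.] n 370 z [17. 33. 38.] [428.7 201. ] 69 67 1.349
px [157. 245.] n 143 z [15. 20. 37.] [399.8 289.1] 60 22 0.047
px [ 52. 258.] n 343 z [35. 49. 56.] [361.6 548.8] 53 46 0.298
px [424. 312.] n 83 z [11. 14. 18.] [ 243.8 -396.2] 95 6 0.49
px [506. 359.] n 286 z [18. 42. 67.] [ 129.7 -599.7] 57 25 -0.4
px [256. 388.] n 867 z [ 9. 13. 19.] [39.8 15.4] 182 112 -1.293
pin [559.96779752  50.35728941 198.71489536] 81
px [169.  26.] n 2895 z [18. 41. 43.] [591.7 324.5] 49 45 0.087
px [260.  27.] n 2604 z [19. 41. 43.] [595.1 239.7] 44 43 -1.496
px [178. 187.] n 8505 z [17. 33. 35.] [434.6 316.9] 149 73 0.038
px [281. 176.] n 4233 z [17. 33. 35.] [456.6 211.1] 121 36 0.072
px [272. 282.] n 96 z [56. 58. 59.] [355.1 213.1] 98 2 -1.497
t 53.3 at [459.  212.  242.5] yaw 0.073 gap 85.5 j7 -2.07 F [ 0.7 -0.5 -0.2]
 turn total 0.573 : 6 rows of 0.0955
 to [ 5.60e+02  5.00e+01  2.42e+02 -5.00e-01] shift [166.3  93.7   0.5] : 7 rows of [23.8 13.4  0.1]
 to [560  50 168] shift [ 0.  0. 74.] : 3 rows of [ 0.   0.  24.7]
```

All five parts are in the right bays and the tray is empty. Next I'll swing the lamp back, turning the tool with the arm this time.

carry_out([
  {"x": 0, "y": 0, "z": 0, "turn": 0.0955, "gripper": 1},
  {"x": 0, "y": 0, "z": 0, "turn": 0.0955, "gripper": 1},
  {"x": 0, "y": 0, "z": 0, "turn": 0.0955, "gripper": 1},
  {"x": 0, "y": 0, "z": 0, "turn": 0.0955, "gripper": 1},
  {"x": 0, "y": 0, "z": 0, "turn": 0.0955, "gripper": 1},
  {"x": 0, "y": 0, "z": 0, "turn": 0.0955, "gripper": 1},
  {"x": 23.8, "y": 13.4, "z": 0, "turn": 0, "gripper": 1},
  {"x": 23.8, "y": 13.4, "z": 0, "turn": 0, "gripper": 1},
  {"x": 23.8, "y": 13.4, "z": 0, "turn": 0, "gripper": 1},
  {"x": 23.8, "y": 13.4, "z": 0, "turn": 0, "gripper": 1},
  {"x": 23.8, "y": 13.4, "z": 0, "turn": 0, "gripper": 1},
  {"x": 23.8, "y": 13.4, "z": 0, "turn": 0, "gripper": 1},
])

```text
time: 54.33
tcp_pos: [545.2, 71.8, 240.3]
tool_rot: [[0.878, -0.479, -0.004], [-0.479, -0.878, -0.001], [-0.004, 0.003, -1.0]]
force: [0.8, -0.5, 0.3]
finger_gap: 85.1
grip_force: 0.0
```

carry_out([
  {"x": 23.5, "y": 13.4, "z": 0, "turn": 0, "gripper": 1},
  {"x": 0, "y": 0, "z": 0, "turn": 0, "gripper": 1},
  {"x": 0, "y": 0, "z": 0, "turn": 0, "gripper": 1},
  {"x": 0, "y": 0, "z": 0, "turn": 0, "gripper": 1},
])

```text
time: 54.67
tcp_pos: [559.0, 50.8, 240.9]
tool_rot: [[0.878, -0.479, -0.004], [-0.479, -0.878, 0.001], [-0.004, 0.001, -1.0]]
force: [0.4, 0.8, -0.0]
finger_gap: 85.5
grip_force: 0.0
```

Run:
```python
from h import *
go((560,50,166,-.5),step=31)
```

```text
t 54.7 at [559.   50.8 240.9] yaw -0.500 gap 85.5 j7 -2.30 F [ 0.4  0.8 -0. ]
 turn total 0.000 : 1 rows of 0.0001
 to [ 5.60e+02  5.00e+01  1.66e+02 -5.00e-01] shift [ 1.3  0.2 74.9] : 3 rows of [ 0.4  0.1 25. ]
```

carry_out([
  {"x": 1, "y": 0, "z": 20, "turn": 0, "gripper": 1},
  {"x": 0, "y": 0, "z": 20, "turn": 0, "gripper": 1},
  {"x": 0, "y": 0, "z": 20, "turn": 0, "gripper": 1},
  {"x": 0, "y": 0, "z": 13, "turn": 0, "gripper": 1},
  {"x": 0, "y": 0, "z": 0, "turn": 0, "gripper": 1},
  {"x": 0, "y": 0, "z": 0, "turn": 0, "gripper": 1},
])

```text
time: 55.17
tcp_pos: [559.6, 51.4, 168.7]
tool_rot: [[0.879, -0.477, -0.003], [-0.477, -0.879, 0.0], [-0.003, 0.001, -1.0]]
force: [-0.6, 0.1, 0.2]
finger_gap: 85.7
grip_force: 0.0
```

carry_out([
  {"x": 0, "y": 0, "z": 0, "turn": 0, "gripper": 0},
  {"x": 0, "y": 0, "z": 0, "turn": 0, "gripper": 0},
  {"x": 0, "y": 0, "z": 0, "turn": 0, "gripper": 0},
  {"x": 0, "y": 0, "z": 0, "turn": 0, "gripper": 0},
  {"x": 0, "y": 0, "z": 0, "turn": 0, "gripper": 0},
  {"x": 0, "y": 0, "z": 0, "turn": 0, "gripper": 0},
  {"x": 0, "y": 0, "z": 0, "turn": 0, "gripper": 0},
  {"x": 0, "y": 0, "z": 0, "turn": 0, "gripper": 0},
  {"x": 0, "y": 0, "z": 0, "turn": 0, "gripper": 0},
  {"x": 0, "y": 0, "z": 0, "turn": 0, "gripper": 0},
], grip_force=70)

```text
time: 56.0
tcp_pos: [561.5, 49.3, 170.7]
tool_rot: [[0.877, -0.48, 0.0], [-0.48, -0.877, -0.001], [0.001, 0.0, -1.0]]
force: [-1.3, -1.8, 6.1]
finger_gap: 20.5
grip_force: 68.3
```

carry_out([
  {"x": -3.6, "y": 14.6, "z": 0, "turn": -0.06, "gripper": 0},
  {"x": -3.6, "y": 14.6, "z": 0, "turn": -0.06, "gripper": 0},
  {"x": -3.6, "y": 14.6, "z": 0, "turn": -0.06, "gripper": 0},
  {"x": -3.6, "y": 14.6, "z": 0, "turn": -0.06, "gripper": 0},
  {"x": -3.6, "y": 14.6, "z": 0, "turn": -0.06, "gripper": 0},
  {"x": -3.6, "y": 14.6, "z": 0, "turn": -0.06, "gripper": 0},
])

```text
time: 56.5
tcp_pos: [511.5, -23.9, 170.7]
tool_rot: [[0.991, -0.136, 0.002], [-0.136, -0.991, 0.002], [0.002, -0.002, -1.0]]
force: [-0.2, 1.8, 3.1]
finger_gap: 20.2
grip_force: 70.5
```

Run:
```python
from h import *
H=np.array([740,-125]); o=get_obs(); r=np.array(o['tcp_pos'])[:2]-H
print(np.hypot(*r),'theta',np.arctan2(r[1],-r[0])+.43); go()
```

```text
249.87177737435584 theta 0.8464770495556695
t 56.5 at [511.5 -23.9 170.7] yaw -0.137 gap 20.2 j7 -1.81 F [-0.2  1.8  3.1]
```

carry_out([
  {"x": -3.6, "y": 14.6, "z": 0, "turn": -0.06, "gripper": 0},
  {"x": -3.6, "y": 14.6, "z": 0, "turn": -0.06, "gripper": 0},
  {"x": -3.6, "y": 14.6, "z": 0, "turn": -0.06, "gripper": 0},
  {"x": -3.6, "y": 14.6, "z": 0, "turn": -0.06, "gripper": 0},
  {"x": -3.6, "y": 14.6, "z": 0, "turn": -0.06, "gripper": 0},
  {"x": -3.6, "y": 14.6, "z": 0, "turn": -0.06, "gripper": 0},
  {"x": -3.6, "y": 14.6, "z": 0, "turn": -0.06, "gripper": 0},
  {"x": -3.6, "y": 14.6, "z": 0, "turn": -0.06, "gripper": 0},
  {"x": -3.6, "y": 14.6, "z": 0, "turn": -0.06, "gripper": 0},
  {"x": -3.6, "y": 14.6, "z": 0, "turn": -0.06, "gripper": 0},
  {"x": -3.6, "y": 14.6, "z": 0, "turn": -0.06, "gripper": 0},
  {"x": -3.6, "y": 14.6, "z": 0, "turn": -0.06, "gripper": 0},
])

```text
time: 57.5
tcp_pos: [501.8, -201.4, 170.7]
tool_rot: [[0.834, 0.551, -0.001], [0.551, -0.834, 0.0], [-0.001, -0.0, -1.0]]
force: [-2.7, 2.2, 6.9]
finger_gap: 19.9
grip_force: 70.8
```

Run:
```python
from h import *
H=np.array([740,-125]); o=get_obs(); r=np.array(o['tcp_pos'])[:2]-H
print(np.hypot(*r),'theta',np.arctan2(r[1],-r[0])+.43); go()
```

```text
250.1572817137993 theta 0.11945848534308684
t 57.5 at [ 501.8 -201.4  170.7] yaw 0.584 gap 19.9 j7 -0.76 F [-2.7  2.2  6.9]
```

Next come small steps into the stop, with an eye on the force.

carry_out([
  {"x": -1.8, "y": 7.3, "z": 0, "turn": -0.03, "gripper": 0},
  {"x": -1.8, "y": 7.3, "z": 0, "turn": -0.03, "gripper": 0},
  {"x": -1.8, "y": 7.3, "z": 0, "turn": -0.03, "gripper": 0},
  {"x": 0, "y": 0, "z": 0, "turn": 0, "gripper": 0},
  {"x": 0, "y": 0, "z": 0, "turn": 0, "gripper": 0},
])

```text
time: 57.92
tcp_pos: [510.1, -223.6, 170.7]
tool_rot: [[0.784, 0.621, -0.0], [0.621, -0.784, -0.002], [-0.001, 0.001, -1.0]]
force: [-3.0, -0.4, 5.7]
finger_gap: 20.1
grip_force: 70.7
```

carry_out([
  {"x": -0.9, "y": 3.7, "z": 0, "turn": -0.015, "gripper": 0},
  {"x": -0.9, "y": 3.7, "z": 0, "turn": -0.015, "gripper": 0},
  {"x": 0, "y": 0, "z": 0, "turn": 0, "gripper": 0},
  {"x": 0, "y": 0, "z": 0, "turn": 0, "gripper": 0},
])

```text
time: 58.25
tcp_pos: [511.6, -227.1, 170.7]
tool_rot: [[0.765, 0.644, -0.005], [0.644, -0.765, 0.003], [-0.002, -0.005, -1.0]]
force: [-7.7, 4.2, 10.0]
finger_gap: 20.1
grip_force: 71.4
```

carry_out([
  {"x": -0.9, "y": 3.7, "z": 0, "turn": 0, "gripper": 0},
  {"x": 0, "y": 0, "z": 0, "turn": 0, "gripper": 0},
  {"x": 0, "y": 0, "z": 0, "turn": 0, "gripper": 0},
])

```text
time: 58.5
tcp_pos: [511.6, -227.1, 170.6]
tool_rot: [[0.764, 0.646, -0.01], [0.646, -0.764, 0.007], [-0.003, -0.012, -1.0]]
force: [-12.5, 10.1, 15.6]
finger_gap: 19.9
grip_force: 72.4
```

The lamp is at its stop: the tip stays at (511.6,-227.1) while the force rises. I'll ease off, release, rise and check.

carry_out([
  {"x": 0.7, "y": -3, "z": 0, "turn": 0, "gripper": 0},
  {"x": 0, "y": 0, "z": 0, "turn": 0, "gripper": 1},
  {"x": 0, "y": 0, "z": 0, "turn": 0, "gripper": 1},
  {"x": 0, "y": 0, "z": 0, "turn": 0, "gripper": 1},
  {"x": 0, "y": 0, "z": 0, "turn": 0, "gripper": 1},
  {"x": 0, "y": 0, "z": -25, "turn": 0, "gripper": 1},
  {"x": 0, "y": 0, "z": -25, "turn": 0, "gripper": 1},
  {"x": 0, "y": 0, "z": -25, "turn": 0, "gripper": 0},
  {"x": 0, "y": 0, "z": 0, "turn": 0, "gripper": 0},
  {"x": 0, "y": 0, "z": 0, "turn": 0, "gripper": 0},
])

```text
time: 59.33
tcp_pos: [515.2, -230.5, 246.7]
tool_rot: [[0.765, 0.644, 0.004], [0.644, -0.765, -0.002], [0.002, 0.004, -1.0]]
force: [-0.9, -0.3, -0.9]
finger_gap: 51.8
grip_force: 0.0
```

Run:
```python
from h import *
d0=None
p,d=shot('side','s15'); P=cloud(cam('side'),d)
m=(P[...,2]>155)&(P[...,2]<203)&(P[...,0]>450)&(P[...,0]<560)&(P[...,1]>-280)&(P[...,1]<-180)
q=P[m]; t=q[q[:,2]>196]; print('pin',np.median(q,0),t.mean(0),len(t))
w,dw=shot('wrist','w15'); P=cloud(cam('wrist'),dw)
m=(P[...,2]>192)&(P[...,2]<206)&(P[...,0]>450)&(P[...,0]<560)&(P[...,1]>-280)&(P[...,1]<-180); print('pin w',P[m].mean(0) if m.any() else None,m.sum())
go((523,-31,245),step=31)
```

```text
pin [ 508.68571302 -220.8807613   182.01590614] [ 509.45507121 -224.64430606  199.25477702] 30
pin w [ 510.49960324 -226.44085871  198.93498642] 1159
t 59.4 at [ 513.1 -229.7  243.8] yaw 0.699 gap 36.3 j7 -0.58 F [-0.2  0.7 -1.3]
 to [523 -31 245] shift [ 135.5 -145.7   -1.2] : 7 rows of [ 19.4 -20.8  -0.2]
```

The lamp stayed at its stop. Now for the start button at about (522.5,-31), top near z 22.

carry_out([
  {"x": 19.4, "y": -20.8, "z": 0, "turn": 0, "gripper": 0},
  {"x": 19.4, "y": -20.8, "z": 0, "turn": 0, "gripper": 0},
  {"x": 19.4, "y": -20.8, "z": 0, "turn": 0, "gripper": 0},
  {"x": 19.4, "y": -20.8, "z": 0, "turn": 0, "gripper": 0},
  {"x": 19.4, "y": -20.8, "z": 0, "turn": 0, "gripper": 0},
  {"x": 19.4, "y": -20.8, "z": 0, "turn": 0, "gripper": 0},
  {"x": 19.4, "y": -20.8, "z": 0, "turn": 0, "gripper": 0},
  {"x": 0, "y": 0, "z": 0, "turn": 0, "gripper": 0},
  {"x": 0, "y": 0, "z": 0, "turn": 0, "gripper": 0},
  {"x": 0, "y": 0, "z": 0, "turn": 0, "gripper": 0},
])

```text
time: 60.27
tcp_pos: [522.9, -31.5, 243.3]
tool_rot: [[0.765, 0.644, -0.003], [0.644, -0.765, -0.0], [-0.002, -0.001, -1.0]]
force: [-0.2, -0.5, 0.3]
finger_gap: 0.2
grip_force: 0.0
```

Run:
```python
from h import *
p,d=shot('wrist','w16'); parts(cam('wrist'),p,d)
c=cam('wrist');P=cloud(c,d);h=cv2.cvtColor(p,cv2.COLOR_BGR2HSV)
go((522.5,-31,50))
```

```text
px [2. 5.] n 67 z [12. 14. 19.] [477.1 281.3] 17 2 0.032
px [48. 67.] n 6045 z [16. 33. 37.] [451.3 219.1] 136 57 0.057
px [501.  63.] n 385 z [14. 44. 67.] [ 751.5 -124.8] 45 8 -0.471
px [278. 171.] n 1103 z [21. 23. 24.] [523.8 -28.1] 38 38 -0.66
px [545. 387.] n 1133 z [44. 52. 66.] [ 540.  -266.4] 397 62 -1.567
px [ 16. 393.] n 834 z [11. 15. 29.] [65.2 46.1] 68 37 -0.907
t 60.3 at [523.  -32.3 243.5] yaw 0.698 gap -0.2 j7 -0.96 F [ 0.4  0.  -0.2]
 to [522.5 -31.   50. ] shift [  0.5  -1.4 193.5] : 7 rows of [ 0.1 -0.2 27.6]
```

carry_out([
  {"x": 3.3, "y": -2.4, "z": 27, "turn": 0, "gripper": 0},
  {"x": 0, "y": 0, "z": 27, "turn": 0, "gripper": 0},
  {"x": 0, "y": 0, "z": 27, "turn": 0, "gripper": 0},
  {"x": 0, "y": 0, "z": 27, "turn": 0, "gripper": 0},
  {"x": 0, "y": 0, "z": 27, "turn": 0, "gripper": 0},
  {"x": 0, "y": 0, "z": 27, "turn": 0, "gripper": 0},
  {"x": 0, "y": 0, "z": 25, "turn": 0, "gripper": 0},
  {"x": 0, "y": 0, "z": 15, "turn": 0, "gripper": 0},
  {"x": 0, "y": 0, "z": 9, "turn": 0, "gripper": 0},
  {"x": 0, "y": 0, "z": 0, "turn": 0, "gripper": 0},
  {"x": 0, "y": 0, "z": 0, "turn": 0, "gripper": 0},
])

```text
time: 61.23
tcp_pos: [524.8, -28.0, 33.6]
tool_rot: [[0.766, 0.643, -0.001], [0.643, -0.766, -0.0], [-0.001, -0.0, -1.0]]
force: [-0.0, 0.5, 1.0]
finger_gap: 0.3
grip_force: 0.0
```

carry_out([
  {"x": 0, "y": 0, "z": 3, "turn": 0, "gripper": 0},
  {"x": 0, "y": 0, "z": 3, "turn": 0, "gripper": 0},
  {"x": 0, "y": 0, "z": 3, "turn": 0, "gripper": 0},
  {"x": 0, "y": 0, "z": 3, "turn": 0, "gripper": 0},
  {"x": 0, "y": 0, "z": 3, "turn": 0, "gripper": 0},
  {"x": 0, "y": 0, "z": 0, "turn": 0, "gripper": 0},
  {"x": 0, "y": 0, "z": 0, "turn": 0, "gripper": 0},
])

```text
time: 61.82
tcp_pos: [525.4, -27.0, 19.2]
tool_rot: [[0.765, 0.644, 0.001], [0.644, -0.765, -0.0], [0.001, 0.001, -1.0]]
force: [0.0, -1.3, 2.9]
finger_gap: -0.1
grip_force: 1.5
```

carry_out([
  {"x": 0, "y": 0, "z": 2, "turn": 0, "gripper": 0},
  {"x": 0, "y": 0, "z": 2, "turn": 0, "gripper": 0},
  {"x": 0, "y": 0, "z": 2, "turn": 0, "gripper": 0},
  {"x": 0, "y": 0, "z": 0, "turn": 0, "gripper": 0},
  {"x": 0, "y": 0, "z": 0, "turn": 0, "gripper": 0},
])

```text
time: 62.23
tcp_pos: [525.6, -27.0, 15.8]
tool_rot: [[0.765, 0.644, -0.0], [0.644, -0.765, -0.002], [-0.001, 0.001, -1.0]]
force: [-6.8, -0.7, 23.2]
finger_gap: -0.2
grip_force: 11.6
```

carry_out([
  {"x": 0, "y": 0, "z": 2, "turn": 0, "gripper": 0},
  {"x": 0, "y": 0, "z": 2, "turn": 0, "gripper": 0},
  {"x": 0, "y": 0, "z": 0, "turn": 0, "gripper": 0},
  {"x": 0, "y": 0, "z": 0, "turn": 0, "gripper": 0},
  {"x": 0, "y": 0, "z": 0, "turn": 0, "gripper": 0},
])

```text
time: 62.65
tcp_pos: [525.8, -27.0, 15.3]
tool_rot: [[0.765, 0.644, -0.001], [0.644, -0.765, -0.004], [-0.004, 0.002, -1.0]]
force: [-15.2, -0.5, 46.9]
finger_gap: 0.2
grip_force: 23.9
```

The button has bottomed out: the travel stopped at z 15.5 while the force climbed. I'll retreat and check the whole scene.

carry_out([
  {"x": 0, "y": 0, "z": -10, "turn": 0, "gripper": 0},
  {"x": 0, "y": 0, "z": -25, "turn": 0, "gripper": 0},
  {"x": 0, "y": 0, "z": -30, "turn": 0, "gripper": 0},
  {"x": 0, "y": 0, "z": -30, "turn": 0, "gripper": 0},
  {"x": 0, "y": 0, "z": -30, "turn": 0, "gripper": 0},
  {"x": 0, "y": 0, "z": -30, "turn": 0, "gripper": 0},
  {"x": 0, "y": 0, "z": -30, "turn": 0, "gripper": 0},
  {"x": 0, "y": 0, "z": -30, "turn": 0, "gripper": 0},
  {"x": 0, "y": 0, "z": -10, "turn": 0, "gripper": 0},
  {"x": 0, "y": 0, "z": 0, "turn": 0, "gripper": 0},
  {"x": 0, "y": 0, "z": 0, "turn": 0, "gripper": 0},
  {"x": 0, "y": 0, "z": 0, "turn": 0, "gripper": 0},
])

```text
time: 63.65
tcp_pos: [523.1, -27.0, 231.3]
tool_rot: [[0.765, 0.644, -0.004], [0.644, -0.765, 0.0], [-0.003, -0.003, -1.0]]
force: [-1.0, 0.0, -0.3]
finger_gap: 0.2
grip_force: 0.0
```

Run:
```python
from h import *
go(); p,d=shot('top','t17'); q,_=shot('side','s17')
cv2.imwrite('pics/f.png',np.hstack([cv2.resize(p,(400,300)),cv2.resize(q,(400,300))]))
P=cloud(cam('top'),d)
m=(P[...,2]>185)&(P[...,2]<206)&(P[...,0]>480)&(P[...,0]<540)&(P[...,1]>-260)&(P[...,1]<-190); print('pin',P[m].mean(0),m.sum())
```

```text
t 63.6 at [523.1 -27.  231.3] yaw 0.700 gap 0.2 j7 -0.97 F [-1.   0.  -0.3]
pin [ 511.33888714 -226.46702486  197.93367668] 90
```

View pics/f.png

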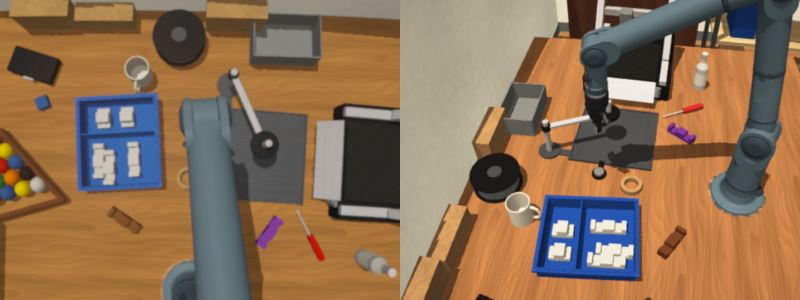

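The final views show the clips in the wide bay, the stops in the narrow bay and an empty tray. The lamp is back over the tray, and the mug and tape roll have not moved.

```bash
python3 -c "
from bench import finish_job
print(finish_job())"
```

```text
the job is handed in; nothing more can be done
None
```

The job is handed in: three cue clips are in the wide bay and two ball stops in the narrow bay, the lamp is back at its stop over the empty tray, and the start button was pressed fully in; the wrist force reached about 100 N at the lamp's far stop and 47 N at the fingertips on the button, and no verdict came back.

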